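# Gauge a tail rotor bolt: lay it in V-blocks, slide it onto the sprung probe, clamp it

### The job

Take the dark blued bolt from its orange rest and lay it gently in the two steel V-blocks of the green gauging fixture, tip towards the brass probe but short of it. Slide it along the Vs until its tip has pushed the sprung probe well in (about 5 mm, some 4 to 6 N), feeling for it and never ramming the probe to its end. Then swing the yellow strap over, press its sprung pad down on the shank firmly but not to the end of its spring, let go, and leave everything else as it lies.

Things in the scene. Friction and masses are not known exactly. Their poses are not given: they have to be found in the camera images.
- bolt: dark blued bolt, 185 mm long, 0.37-0.55 kg; shank 20 mm in diameter, 170 mm long; hex head 32 mm across corners (37 mm flange, look only), 15 mm long. Origin on its axis half-way along; x axis from head to tip; free to roll. It starts level in an orange rest with two V notches, axis 45 mm above the table, 98 mm free between the notches: grip it from above across its middle
- bolt_tip (a point): centre of the bolt's flat tip, 92.5 mm from its origin along the bolt's x axis
- fixture: green gauging fixture, fixed. Origin on the table under the point mid-way between its V-blocks; z up; y along the grooves, from the strap end towards the brass probe; x across, towards the strap's hinge. Plate 12 mm thick, x -75 to 75, y -122 to 178 mm. The strap's hinge post stands at x 43 to 57, y -56 to -38 mm, 84 mm high
- vees: the fixture's two steel 90-degree V-blocks, centred at y -47 and +47 mm, each 18 mm long: 76 mm free between them for fingers. Origin and axes as the fixture. A seated bolt's axis is at x 0, z 55 mm; mouths 40 mm wide at z 61 mm. Head goes beyond the V at -47, tip towards +y. Laid with its tip at y 74 mm it is short of the probe and the head is clear. Over 60 N on them is a knock
- probe: aluminium stand of the sprung probe; origin and axes as the fixture. It carries a blue slide with a brass-tipped spindle (18 mm disc, on the bolt's axis line, facing the bolt). The slide was left anywhere in its range and is not reported: the free brass tip is at y 82 to 104 mm of the fixture and must be felt for. Once let go, the bolt stays against the probe by its friction in the Vs
- probe_near (a point): fixed point on the bolt's axis line at fixture y 82, z 55 mm: the nearest place the free brass tip can be (it may be up to 22 mm farther). The spindle gives 8 mm: 0.5 N at touch, 0.8 N more per mm, then a hard end. At least 3.5 N (4 mm) sets it, over 14 N spoils it. Sliding the bolt in the Vs adds 3 to 10 N of steady friction at the hand
- strap (a joint): hinge of the yellow clamp strap, rad: 0 = level over the bolt, growing as it swings up and back. Starts thrown back past upright (2.0 to 2.45; back stop 2.5). The hinge is stiff (friction 0.16 N m) and the strap (0.22 kg) stays at any angle it is left at, also when pressed down. With the bolt in place the pad touches at about 0.10; its spring ends at about -0.04
- strap_hinge (a point): point on the hinge's axis (parallel to the fixture's y), at fixture x 50, y -83, z 78 mm: in the plane in which strap_grip swings
- strap_grip (a point): middle of the free part of the red round grip at the strap's end: 12 mm in diameter, 44 mm free length, parallel to the fixture's y, 110 mm from the hinge axis. At strap angle q it is at fixture x = 50 - 110 cos q, z = 78 + 110 sin q, y = -83 mm. Can be pinched from above (fingers closing along fixture x) at every angle; it turns between the fingers
- pad: black sprung pad under the strap, 18 mm in diameter, 50 mm from the hinge axis; origin at the centre of its lower face. Spring: 1 N at touch, 1.5 N more per mm, 7 mm, then a hard end. A force on the red grip acts 2.2 times as strong here; the stiff hinge holds it pressed once let go. At least 6 N beds it, over 22 N marks the bolt
- nut_a: first of two silver hexagonal locking nuts, 34 mm across, 19 mm high, lying flat; origin under its centre
- nut_b: second silver locking nut, like the first
- ratchet: ratchet with a red handle, 230 mm long, 36 mm wide at its head, 30 mm high; origin on the table under its middle, x axis from handle to head
- gauge_block: matte aluminium gauge block 35 x 60 x 25 mm; origin under its centre
- socket: steel socket, a ring 30 mm across and 38 mm high, upright; origin under its centre
- paint_marker: small white bottle with a yellow cap, 28 mm across, 75 mm high, upright; origin under its centre
- bolt_silver: silver bolt of the same shape and size as the blued one, lying in the other orange rest; stays there; origin half-way along its length on its axis
Not all that is in view belongs to the job. Of the things that look like the bolt, the smaller one is meant.

How it is judged:
By the outcome, as a careful person would: the job done as asked, in the order asked, and still so for the second after the job is handed in, with the robot touching nothing.
It also fails if it takes over 72 s, if anything falls off the work surface, if the arm or the gripper's body presses on something with over 40 N, if the wrist force passes 120 N, or if a joint passes its speed limit or range.

### The arm

A 6-joint arm with a two-finger parallel gripper is mounted at the origin on the work surface. World frame = base frame: x ahead of the robot, y to its left, z up, the work surface at z = 0. Lengths are in m, angles in rad, forces in N, time in s.
With the tool pointing down it reaches from about 0.35 to 0.925 m from the base axis. Payload 6.4 kg.
Tool frame: the origin (TCP) lies where the fingers leave the gripper's body, on its centre line; the fingertips stand 97 mm ahead of it and the grasp point (between the pads) lies 78 mm ahead of it; x points along the fingers, y is the direction in which the jaws open and shut, and the axes are right-handed (so a half turn about x gives the same grasp; the last joint's range is limited). The gripper opens to 94 mm and grips with 3 to 60 N. Pads are 16 mm wide; open, the fingers measure 119 mm over their backs; the gripper's body (75 mm by 177 mm) begins 78 mm behind the grasp point.
Start: joints at [-0.174, 0.245, 1.558, -0, 1.339, -0.174], TCP at [0.65, 0, 0.303] pointing down, gripper open.
Joint ranges: [-3.13, 3.13], [-1.02, 2.26], [0.13, 2.54], [-0.95, 4.09], [0.21, 2.88], [-2.74, 2.74]. Speed limits (rad/s): [2.57, 2.57, 3.14, 3.14, 3.14, 3.14].

### API

Orientations are given as a 3x3 rotation matrix whose columns are the frame's x, y, z axes.
In Python, from bench import get_state, capture, order, boxes_of, outline_of, landmark_of gives the robot as it stands.
- The arm moves only by the tool step_arm, never from a script. Its argument "deltas" is a list of rows, each an object with "dp": the shift along the world's x, y, z in units of 40 mm (1.0 is 40 mm), a list of three; "delta_rot": the turn, a rotation vector about the world's x, y, z in units of 10 degrees (1.0 is 10 degrees), a list of three; "hand": the closure, from -1 (fully open) to 1 (shut). A call has 1 to 12 rows; each row is the pose to reach, as a shift and turn from the pose commanded when the call began; what a row does not reach only later rows make up. A row lasts 1/8 s, in which the tool goes at most 62.5 mm and 10.7 degrees, less where a joint would pass 70% of its speed; a pose out of reach is approached as far as the arm can. A call with a gripper value outside its range is refused whole. The fingers move at their own pace and stop on an object; the grip force is fixed at half the most. Time passes only in rows, so rows that repeat a pose let the fingers close. It gives the time, the measured TCP pose, the force and the opening at its end, in the units of the state.
- get_state(): the state, without advancing time (a new reading comes with each control period).
- capture(name): name is "scene" or "side" or "wrist"; returns a dict with "image" (384x512x3 uint8, blue, green, red), "mtx" (3x3 intrinsics, pixels), "rvec" (rotation vector, rad) and "tvec" (3), from world to camera coordinates, as OpenCV has them. Camera axes: x right, y down, z forward; pixel columns grow to the right and rows downward; lengths in m; the calibration is good to about 2 mm. A picture is of the moment at which its call begins. There is no depth.
- order.hand_in(): hands the job in, once; it reports no verdict.
Trained networks look in the newest picture that a camera, given by its name, has taken for a name from the list of things; names that differ only in an ending like _2 or _b are one class to them, and where a whole thing is asked for, a point or a joint stands for the part that bears it (a point fixed in the world has none). Each returns a list of dicts, best first, with "conf" (0 to 1); they miss things now and then, are a little off and sometimes report something else, mostly with a low value. They report only what shows in the picture. A call takes as long as a camera call. They do not tell look-alikes from the thing itself.
- boxes_of(query, camera): "rect" ([left, top, right, bottom] in pixels, round what is visible of it).
- outline_of(query, camera): "mask" (384x512 bool, what is visible of it) and "rect" ([left, top, right, bottom] in pixels, round what is visible of it).
- landmark_of(query, camera): "position" ([column, row] in pixels: a listed point, or the origin of a listed thing).
The state is a dict: "t": time; "q": joint angles; "dq": joint speeds; "tau": joint torques, N m; "ee_pos": TCP position; "eef_rot": TCP orientation; "force": force on the tool from outside, world axes, zero at the start; "torque": the same for the moment, N m; "width": finger opening in m.
Only numpy, scipy, OpenCV 4.12 (cv2) and the standard library are available. Lean on these libraries where they do the work, as an engineer would, in place of code of your own. Each camera call takes 0.05 s, during which the arm holds its last target. There are 200 camera calls.

## Working session

There is one attempt and no reset: what is moved stays moved. The work goes in short steps, Python scripts to look and compute and a tool call to move; the robot and the scene stay as the last step left them, time stands still between calls to the robot, and variables do not carry over. Pictures are saved under pics/ and viewed, about 8 in all and at most 12, crops included, and the job is handed in when it is done.

Besides the shell and the picture viewer there is one more tool, called by a JSON object that holds its "op" and its "data", one argument or row to a line. step_arm: Moves the arm, as the interface text tells. Its arguments: {"type":"object","properties":{"deltas":{"type":"array","items":{"type":"object","properties":{"dp":{"type":"array","items":{"type":"number"}},"delta_rot":{"type":"array","items":{"type":"number"}},"hand":{"type":"number"}}}}},"required":["deltas"]}

```bash
mkdir -p pics; ls; cat > h.py <<'E'
import numpy as np, cv2
from bench import get_state, capture, order, boxes_of, outline_of, landmark_of
def cam(n):
    c=capture(n); c['R']=cv2.Rodrigues(np.array(c['rvec'],float))[0]; c['t']=np.array(c['tvec'],float).ravel(); return c
def onz(c,p,z):
    d=c['R'].T@np.linalg.inv(c['mtx'])@np.array([p[0],p[1],1.]); o=-c['R'].T@c['t']
    return o+d*(z-o[2])/d[2]
def proj(c,P): 
    return cv2.projectPoints(np.atleast_2d(np.array(P,float)),np.array(c['rvec'],float),np.array(c['tvec'],float),np.array(c['mtx'],float),None)[0][:,0]
def tri(obs):
    A=[];b=[]
    for c,p in obs:
        d=c['R'].T@np.linalg.inv(c['mtx'])@np.array([p[0],p[1],1.]); d/=np.linalg.norm(d); o=-c['R'].T@c['t']
        M=np.eye(3)-np.outer(d,d); A.append(M); b.append(M@o)
    return np.linalg.lstsq(np.vstack(A),np.hstack(b),rcond=None)[0]
E
python3 - <<'E'
from h import *
ims=[]
for n in ['scene','side']:
    c=cam(n); cv2.imwrite(f'pics/{n}0.png',c['image']); print(n,'pos',(-c['R'].T@c['t']).round(3))
    for q in ['bolt','bolt_silver','fixture','probe','vees','probe_near','strap_hinge','strap_grip','bolt_tip','pad']:
        z={'bolt':.045,'bolt_silver':.045,'bolt_tip':.045,'probe_near':.055,'strap_hinge':.078}.get(q,0)
        for r in landmark_of(q,n)[:3]: print(q,round(r['conf'],2),np.round(r['position'],1),onz(c,r['position'],z).round(3))
E
python3 -c "
import cv2,numpy as np
a=cv2.imread('pics/scene0.png');b=cv2.imread('pics/side0.png')
cv2.imwrite('pics/both0.png',np.vstack([a,b])[:, :])
"
```

```text
pics
scene pos [ 1.095 -0.721  1.436]
bolt 0.71 [311.9 146.9] [0.53  0.356 0.045]
bolt_silver 0.7 [179.  268.5] [ 0.48  -0.343  0.045]
fixture 0.58 [241.2 221.6] [ 0.509 -0.058  0.   ]
vees 0.96 [242.2 218.9] [ 0.504 -0.047  0.   ]
probe_near 0.83 [257.2 194. ] [0.503 0.042 0.055]
strap_hinge 0.87 [242.  232.7] [ 0.57  -0.126  0.078]
strap_grip 0.45 [259.6 237. ] [ 0.6   -0.068  0.   ]
bolt_tip 0.7 [333.3 159.6] [0.63  0.353 0.045]
bolt_tip 0.47 [311.3 146.5] [0.527 0.357 0.045]
pad 0.42 [252.  222.7] [ 0.542 -0.038  0.   ]
side pos [0.174 0.89  0.715]
bolt 0.92 [311.6 358.6] [0.259 0.462 0.045]
bolt 0.69 [210.7 280.3] [0.52  0.354 0.045]
bolt_silver 0.61 [311.1 141. ] [ 0.487 -0.363  0.045]
fixture 0.9 [275.6 197.8] [ 0.511 -0.051  0.   ]
probe 0.59 [274.9 195.1] [ 0.517 -0.064  0.   ]
probe 0.47 [274.2 195.9] [ 0.518 -0.059  0.   ]
probe_near 0.96 [266.1 201.1] [0.504 0.045 0.055]
strap_hinge 0.86 [267.1 162.1] [ 0.563 -0.12   0.078]
strap_grip 0.64 [245.8 135.1] [ 0.764 -0.412  0.   ]
bolt_tip 0.96 [171.  270.5] [0.62  0.359 0.045]
bolt_tip 0.78 [242.  362.6] [0.375 0.513 0.045]
pad 0.24 [170.6 235. ] [0.722 0.209 0.   ]
```

View pics/scene0.png

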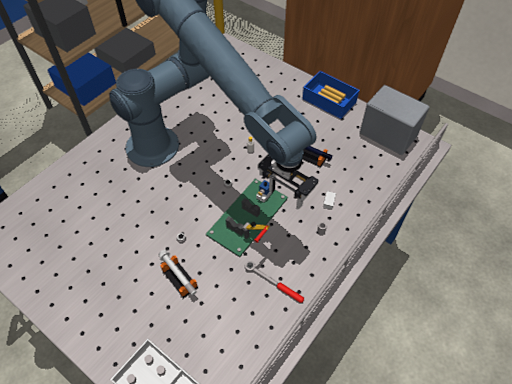

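View pics/side0.png

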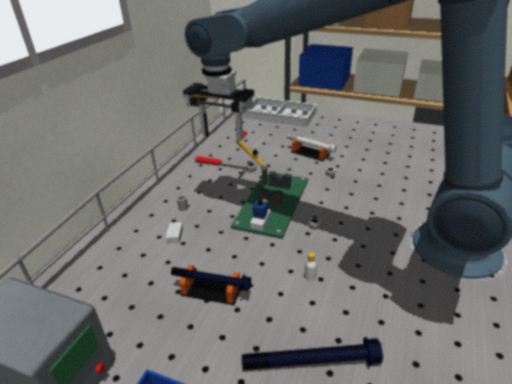

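```bash
python3 - <<'E'
import cv2,numpy as np
b=cv2.imread('pics/side0.png');a=cv2.imread('pics/scene0.png')
x=cv2.resize(b[255:315,150:270],None,fx=5,fy=5,interpolation=2)
y=cv2.resize(a[125:185,285:405],None,fx=5,fy=5,interpolation=2)
cv2.imwrite('pics/crop1.png',np.vstack([x,y]))
E
```

```text
(no output)
```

View pics/crop1.png

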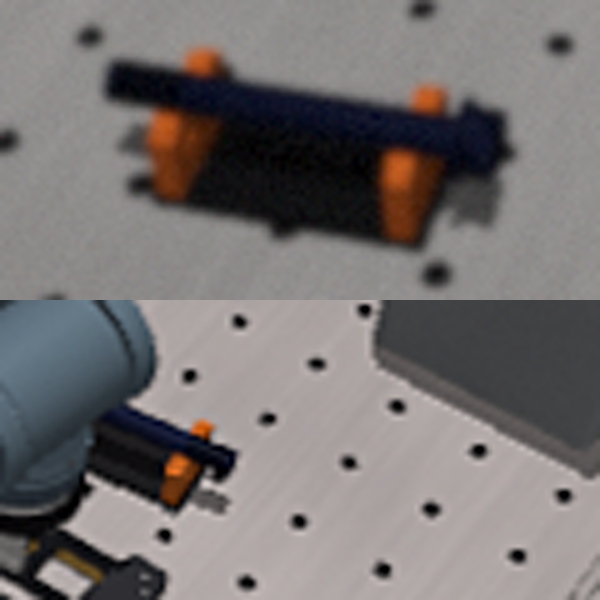

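```bash
python3 - <<'E'
from h import *
s=get_state(); print(s['t'],s['ee_pos'],np.round(s['eef_rot'],3).tolist(),s['force'],s['width'])
E
```

```text
1.1 [ 6.50007446e-01 -7.34555844e-06  3.02674537e-01] [[-0.0, 1.0, -0.0], [0.0, -0.0, -1.0], [-1.0, -0.0, -0.0]] [-0.29499439  0.53046788 -0.04458635] 0.09402844684694091
```

{"op": "step_arm", "data": {
  "deltas": [
    {"dp": [-0.6,1.4,0],"hand": -1},
    {"dp": [-1.2,2.8,0],"hand": -1},
    {"dp": [-1.8,4.2,0],"hand": -1},
    {"dp": [-2.4,5.6,0],"hand": -1},
    {"dp": [-3.0,7,0],"hand": -1},
    {"dp": [-3.1,8.9,0],"hand": -1},
    {"dp": [-3.1,8.9,0],"hand": -1},
    {"dp": [-3.1,8.9,0],"hand": -1}
  ]
}}

```text
validation failed for argument at $.de...
```

```bash
python3 - <<'E'
from h import *
s=get_state(); print(s['t'],s['ee_pos'],np.round(s['eef_rot'],3).tolist(),s['force'],s['width'])
C={}
for n in ['wrist','scene','side']:
    C[n]=c=cam(n); cv2.imwrite(f'pics/{n}1.png',c['image']); print(n,'pos',(-c['R'].T@c['t']).round(3))
    qs=['bolt','bolt_tip'] if n=='wrist' else ['bolt','bolt_tip','vees','fixture','probe_near','strap_hinge','strap_grip']
    for q in qs:
        z={'bolt':.045,'bolt_tip':.045,'probe_near':.055,'strap_hinge':.078}.get(q,0)
        for r in landmark_of(q,n)[:2]: print(q,round(r['conf'],2),np.round(r['position'],1),onz(c,r['position'],z).round(4))
c=C['wrist']
for r in outline_of('bolt','wrist')[:1]:
    m=r['mask'].astype(np.uint8); print(r['conf'],r['rect'])
    ys,xs=np.nonzero(m); P=np.array([onz(c,p,.045)[:2] for p in zip(xs,ys)])
    mu=P.mean(0); u=np.linalg.svd(P-mu,full_matrices=False)[2][0]; print(mu,np.degrees(np.arctan2(u[1],u[0])), np.ptp((P-mu)@u), (P@u).min()+(P@u).max())
E
```

```text
1.1 [ 6.50007446e-01 -7.34555844e-06  3.02674537e-01] [[-0.0, 1.0, -0.0], [0.0, -0.0, -1.0], [-1.0, -0.0, -0.0]] [-0.29499439  0.53046788 -0.04458635] 0.09402844684694091
wrist pos [0.65  0.083 0.384]
bolt 0.38 [335.4 104.9] [0.7406 0.0864 0.045 ]
scene pos [ 1.095 -0.721  1.436]
bolt 0.54 [314.9 149.5] [0.5463 0.3524 0.045 ]
bolt_tip 0.72 [333.4 159.3] [0.6295 0.3549 0.045 ]
vees 0.96 [243.3 222. ] [ 0.5157 -0.0548 -0.    ]
fixture 0.67 [243.7 221.6] [ 0.5157 -0.0526  0.    ]
probe_near 0.75 [256.4 196.9] [0.5088 0.0306 0.055 ]
probe_near 0.42 [251.5 148.8] [0.3549 0.1972 0.055 ]
strap_hinge 0.95 [241.1 233.2] [ 0.5689 -0.1297  0.078 ]
strap_grip 0.46 [260.4 238.4] [ 0.6053 -0.0704  0.    ]
side pos [0.174 0.89  0.715]
bolt 0.85 [210.5 277. ] [0.525  0.3457 0.045 ]
bolt 0.61 [308.7 357.1] [0.2643 0.4606 0.045 ]
bolt_tip 0.71 [241.8 362.2] [0.3753 0.5127 0.045 ]
bolt_tip 0.68 [170.9 269.5] [0.6219 0.3563 0.045 ]
vees 0.83 [274.6 198. ] [ 0.5131 -0.049   0.    ]
vees 0.74 [225.8 168.5] [ 0.7295 -0.1569  0.    ]
fixture 0.94 [273.5 197.6] [ 0.517  -0.0499  0.    ]
probe_near 0.82 [266.8 201.4] [0.5021 0.0458 0.055 ]
strap_hinge 0.83 [264.1 159.9] [ 0.5768 -0.1297  0.078 ]
strap_hinge 0.31 [275.1 194.5] [0.4805 0.0373 0.078 ]
strap_grip 0.52 [240.3 134.5] [ 0.7864 -0.4101  0.    ]
0.27 [182.0, 266.6, 265.9, 367.0]
[ 0.61073203 -0.16568017] -55.84783670981734 0.18493039735366004 1.0026256667641722
```

View pics/wrist1.png

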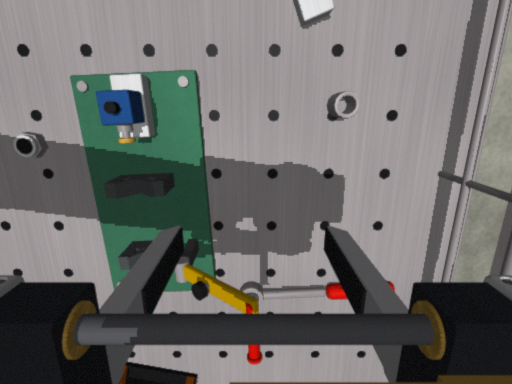

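{"op": "step_arm", "data": {
  "deltas": [
    {"dp": [-0.6,1.4,0],"delta_rot": [0,0,0],"hand": -1},
    {"dp": [-1.2,2.8,0],"delta_rot": [0,0,0],"hand": -1},
    {"dp": [-1.8,4.2,0],"delta_rot": [0,0,0],"hand": -1},
    {"dp": [-2.4,5.6,0],"delta_rot": [0,0,0],"hand": -1},
    {"dp": [-3.0,7,0],"delta_rot": [0,0,0],"hand": -1},
    {"dp": [-3.1,8.0,0],"delta_rot": [0,0,0],"hand": -1},
    {"dp": [-3.1,8.0,0],"delta_rot": [0,0,0],"hand": -1}
  ]
}}

```text
t: 2.98
ee_pos: [0.5252, 0.3222, 0.3027]
eef_rot: [[0.0, 1.0, 0.004], [0.0, 0.004, -1.0], [-1.0, 0.0, -0.0]]
force: [-0.0, -0.4, 0.2]
width: 0.0942
```

```bash
python3 - <<'E'
from h import *
s=get_state(); print(s['t'],s['ee_pos'],np.round(s['eef_rot'],3).tolist(),s['q'])
n='wrist';c=cam(n); cv2.imwrite(f'pics/{n}2.png',c['image']); print(n,'pos',(-c['R'].T@c['t']).round(3), np.round(c['R'],3).tolist(), c['mtx'])
for q in ['bolt','bolt_tip']:
    for r in landmark_of(q,n)[:2]: print(q,round(r['conf'],2),np.round(r['position'],1),onz(c,r['position'],.045).round(4))
for r in outline_of('bolt','wrist')[:1]:
    m=r['mask'].astype(np.uint8); print(r['conf'],r['rect'])
    ys,xs=np.nonzero(m); P=np.array([onz(c,p,.045)[:2] for p in zip(xs,ys)])
    mu=P.mean(0); u=np.linalg.svd(P-mu,full_matrices=False)[2][0]; print(mu,np.degrees(np.arctan2(u[1],u[0])), np.ptp((P-mu)@u), (P@u).min()+(P@u).max())
E
```

```text
2.975 [0.52515274 0.32218352 0.30271964] [[0.0, 1.0, 0.004], [0.0, 0.004, -1.0], [-1.0, 0.0, -0.0]] [3.66477376e-01 1.67094248e-01 1.64815962e+00 6.54769201e-05
 1.32611355e+00 3.62464860e-01]
wrist pos [0.525 0.406 0.384] [[1.0, 0.003, 0.001], [0.003, -0.958, 0.286], [0.002, -0.286, -0.958]] [[293.34854619   0.         253.36861718]
 [  0.         293.34854619 195.3080665 ]
 [  0.           0.           1.        ]]
bolt 0.77 [256.5 159.1] [0.5287 0.3484 0.045 ]
bolt 0.76 [30.3 77.1] [0.2847 0.4365 0.045 ]
bolt_tip 0.76 [128.7  23. ] [0.3966 0.4886 0.045 ]
bolt_tip 0.69 [336.1 149.6] [0.6204 0.3597 0.045 ]
0.72 [0.0, 14.6, 138.2, 111.3]
[0.32589447 0.45499177] -156.02132656310164 0.1748708159766912 -0.9514607561406296
```

View pics/wrist2.png

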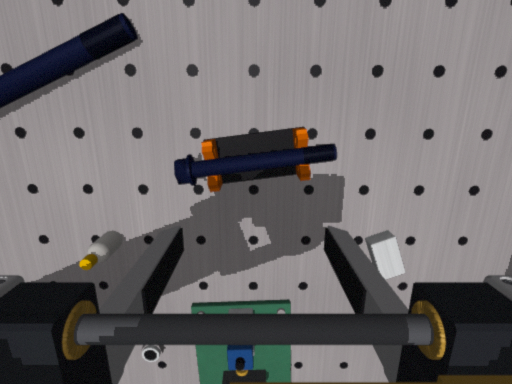

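```bash
cat > fit.py <<'E'
from h import *
from scipy.optimize import least_squares
def fakecam(pos,f,img,dy=0):
    R=np.array([[1,0,0],[0,-.958,.286],[0,-.286,-.958]]); U,_,V=np.linalg.svd(R); R=U@V
    return dict(R=R,t=-R@np.array(pos),rvec=cv2.Rodrigues(R)[0],tvec=-R@np.array(pos),mtx=np.array([[293.35,0,253.37],[0,293.35,195.31],[0,0,1]]),image=img)
E
python3 - <<'E'
from fit import *
c1=fakecam([.65,.083,.384],0,cv2.imread('pics/wrist1.png'))
hsv=cv2.cvtColor(c1['image'],cv2.COLOR_BGR2HSV)
g=cv2.inRange(hsv,(60,90,25),(85,255,200)); g[:,230:]=0
# edges of the plate by row / column
L=[];R=[];T=[]
for y in range(95,220,4):
    xs=np.nonzero(g[y])[0]
    if len(xs)>20: L.append((xs[0]-.5,y)); R.append((xs[-1]+.5,y))
for x in range(85,190,4):
    ys=np.nonzero(g[:,x])[0]
    if len(ys)>20: T.append((x,ys[0]-.5))
def W(pts): return np.array([onz(c1,p,.012)[:2] for p in pts])
L,R,T=W(L),W(R),W(T)
def res(p):
    x,y,a=p; Rm=np.array([[np.cos(a),-np.sin(a)],[np.sin(a),np.cos(a)]])
    f=lambda P:(P-[x,y])@Rm
    return np.r_[f(L)[:,0]+.075,f(R)[:,0]-.075,f(T)[:,1]-.178]*1000
s=least_squares(res,[.51,-.05,0.05],loss='soft_l1'); x,y,a=s.x; print('fixture',s.x.round(4),np.degrees(a),np.abs(s.fun).mean())
Rm=np.array([[np.cos(a),-np.sin(a)],[np.sin(a),np.cos(a)]])
tip=onz(c1,(126,141),.055)[:2]; print('brass tip in fixture',(tip-[x,y])@Rm)
for P in [(0,.082,.055),(.05,-.083,.078),(-.075,.178,.012),(.075,.178,.012),(.075,-.122,.012),(-.02,.047,.061),(.02,.047,.061)]:
    w=Rm@np.array(P[:2])+[x,y]; print(P,w.round(4),proj(c1,[*w,P[2]]).round(1))
# bolt
c=fakecam([.525,.4055,.384],0,cv2.imread('pics/wrist2.png'))
h=cv2.cvtColor(c['image'],cv2.COLOR_BGR2HSV); b=cv2.inRange(h,(110,80,10),(130,255,120)); b[:130]=0;b[190:]=0
ys,xs=np.nonzero(b); k=(xs>200)&(xs<345); P=np.array([onz(c,p,.045)[:2] for p in zip(xs[k],ys[k])])
mu=P.mean(0);u=np.linalg.svd(P-mu,full_matrices=False)[2][0];u*=np.sign(u[0]);print('bolt',mu,np.degrees(np.arctan2(u[1],u[0])),((P-mu)@u).max()+mu@u)
y0=mu[1]+(.5287-mu[0])*u[1]/u[0]; print('axis y at x=.5287',y0, len(P))
E
```

```text
fixture [ 0.5154 -0.0561  0.0441] 2.5286827050666565 7.326632725466766
brass tip in fixture [-0.00210143  0.10396711]
(0, 0.082, 0.055) [0.5118 0.0258] [[131.1 160.5]]
(0.05, -0.083, 0.078) [ 0.569  -0.1368] [[186.7 296.7]]
(-0.075, 0.178, 0.012) [0.4326 0.1184] [[69.3 76.5]]
(0.075, 0.178, 0.012) [0.5825 0.125 ] [[195.9  70.4]]
(0.075, -0.122, 0.012) [ 0.5957 -0.1747] [[216.4 291.1]]
(-0.02, 0.047, 0.061) [ 0.4934 -0.0101] [[116.7 192.5]]
(0.02, 0.047, 0.061) [ 0.5333 -0.0083] [[151.4 191. ]]
bolt [0.53940078 0.34686774] 7.439237862957097 0.660411137087826
axis y at x=.5287 0.34547049591972495 2157
```

```bash
python3 - <<'E'
from fit import *
c1=fakecam([.65,.083,.384],0,cv2.imread('pics/wrist1.png'))
h=cv2.cvtColor(c1['image'],cv2.COLOR_BGR2HSV); r=cv2.inRange(h,(0,170,90),(8,255,255)); r[:,:235]=0; r[:,275:]=0; r[:295]=0
ys,xs=np.nonzero(r); print('red grip px',xs.min(),xs.max(),ys.min(),ys.max(),np.median(xs))
x,y,a=.5154,-.0561,.0441; Rm=np.array([[np.cos(a),-np.sin(a)],[np.sin(a),np.cos(a)]])
for q in np.arange(2.0,2.46,.05):
    o=[]
    for yy in (-.061,-.083,-.105):
        P=np.array([.05-.11*np.cos(q),yy]); w=Rm@P+[x,y]; o.append([*w,.078+.11*np.sin(q)])
    print(round(q,2),np.round(o[1],3),proj(c1,o).round(0).tolist())
E
```

```text
red grip px 246 261 304 363 253.0
2.0 [ 0.615 -0.135  0.178] [[211.0, 344.0], [214.0, 365.0], [216.0, 384.0]]
2.05 [ 0.62  -0.135  0.176] [[217.0, 342.0], [219.0, 362.0], [221.0, 381.0]]
2.1 [ 0.624 -0.134  0.173] [[223.0, 339.0], [225.0, 359.0], [227.0, 378.0]]
2.15 [ 0.629 -0.134  0.17 ] [[229.0, 337.0], [230.0, 357.0], [232.0, 376.0]]
2.2 [ 0.634 -0.134  0.167] [[234.0, 334.0], [236.0, 354.0], [237.0, 372.0]]
2.25 [ 0.638 -0.134  0.164] [[239.0, 331.0], [241.0, 351.0], [242.0, 369.0]]
2.3 [ 0.642 -0.134  0.16 ] [[244.0, 328.0], [245.0, 347.0], [246.0, 366.0]]
2.35 [ 0.646 -0.133  0.156] [[248.0, 325.0], [249.0, 344.0], [251.0, 363.0]]
2.4 [ 0.65  -0.133  0.152] [[252.0, 322.0], [253.0, 341.0], [254.0, 359.0]]
2.45 [ 0.654 -0.133  0.148] [[256.0, 319.0], [257.0, 338.0], [258.0, 356.0]]
```

{"op": "step_arm", "data": {
  "deltas": [
    {"dp": [0.02,0.2,-0.5],"delta_rot": [0,0,-1],"hand": -1},
    {"dp": [0.04,0.3,-1.0],"delta_rot": [0,0,-2],"hand": -1},
    {"dp": [0.06,0.4,-1.5],"delta_rot": [0,0,-3],"hand": -1},
    {"dp": [0.07,0.5,-2.0],"delta_rot": [0,0,-4],"hand": -1},
    {"dp": [0.09,0.6,-2.0],"delta_rot": [0,0,-5],"hand": -1},
    {"dp": [0.09,0.62,-2.0],"delta_rot": [0,0,-6],"hand": -1},
    {"dp": [0.09,0.62,-2.0],"delta_rot": [0,0,-7],"hand": -1},
    {"dp": [0.09,0.62,-2.0],"delta_rot": [0,0,-8.28],"hand": -1},
    {"dp": [0.09,0.62,-2.0],"delta_rot": [0,0,-8.28],"hand": -1}
  ]
}}

```text
t: 4.3
ee_pos: [0.5302, 0.3436, 0.2227]
eef_rot: [[0.0, 0.124, -0.992], [-0.0, -0.992, -0.124], [-1.0, 0.0, 0.0]]
force: [-1.0, 0.1, 1.8]
width: 0.0942
```

```bash
python3 - <<'E'
from h import *
s=get_state(); print(s['t'],s['ee_pos'],np.round(s['eef_rot'],3).tolist(),s['q'])
n='wrist';c=cam(n); cv2.imwrite(f'pics/{n}3.png',c['image']); print('pos',(-c['R'].T@c['t']).round(3))
for q in ['bolt','bolt_tip']:
    for r in landmark_of(q,n)[:2]: print(q,round(r['conf'],2),np.round(r['position'],1),onz(c,r['position'],.045).round(4))
h=cv2.cvtColor(c['image'],cv2.COLOR_BGR2HSV); b=cv2.inRange(h,(110,80,10),(130,255,120))
n_,lab,st,_=cv2.connectedComponentsWithStats(b); k=1+np.argsort(-st[1:,4])[:3]; print(st[k])
tcp=np.array(s['ee_pos']); g=tcp-[0,0,.078]; print('grasp now px',proj(c,[g[0],g[1],.045]))
E
```

```text
4.3 [0.53020621 0.34357027 0.22271033] [[0.0, 0.124, -0.992], [-0.0, -0.992, -0.124], [-1.0, 0.0, 0.0]] [ 3.95810067e-01  2.83078670e-01  1.66491932e+00 -1.00456936e-04
  1.19363317e+00  1.84269743e+00]
pos [0.613 0.354 0.304]
bolt 0.77 [250.1 202.4] [0.5292 0.3464 0.045 ]
bolt_tip 0.81 [252.  100.6] [0.6187 0.3556 0.045 ]
bolt_tip 0.58 [105.8 296.7] [0.4103 0.4811 0.045 ]
[[ 235  101   34  198 4061]
 [ 127  345   37   39  894]
 [  17  198   11   86  158]]
grasp now px [[253.24198475 201.75849455]]
```

View pics/wrist3.png

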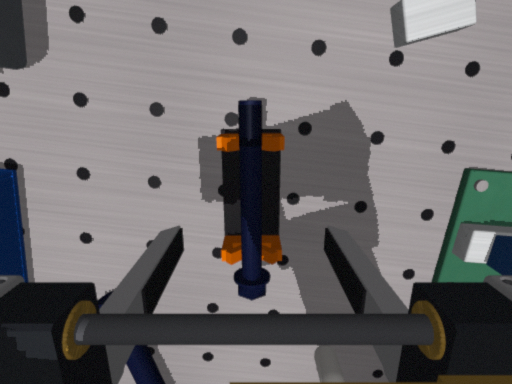

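{"op": "step_arm", "data": {
  "deltas": [
    {"dp": [0,0.06,-0.8],"delta_rot": [0,0,0],"hand": -1},
    {"dp": [0,0.06,-1.6],"delta_rot": [0,0,0],"hand": -1},
    {"dp": [0,0.06,-2.2],"delta_rot": [0,0,0],"hand": -1},
    {"dp": [0,0.06,-2.48],"delta_rot": [0,0,0],"hand": -1},
    {"dp": [0,0.06,-2.48],"delta_rot": [0,0,0],"hand": 1},
    {"dp": [0,0.06,-2.48],"delta_rot": [0,0,0],"hand": 1},
    {"dp": [0,0.06,-2.48],"delta_rot": [0,0,0],"hand": 1},
    {"dp": [0,0.06,-2.48],"delta_rot": [0,0,0],"hand": 1},
    {"dp": [0,0.06,-2.48],"delta_rot": [0,0,0],"hand": 1},
    {"dp": [0,0.06,-2.48],"delta_rot": [0,0,0],"hand": 1}
  ]
}}

```text
t: 5.7
ee_pos: [0.5296, 0.3472, 0.1235]
eef_rot: [[0.0, 0.125, -0.992], [0.0, -0.992, -0.125], [-1.0, -0.0, -0.0]]
force: [0.4, -0.1, -0.6]
width: 0.0373
```

{"op": "step_arm", "data": {
  "deltas": [
    {"dp": [0,0,0],"delta_rot": [0,0,0],"hand": 1},
    {"dp": [0,0,0],"delta_rot": [0,0,0],"hand": 1},
    {"dp": [0,0,0],"delta_rot": [0,0,0],"hand": 1},
    {"dp": [0,0,0],"delta_rot": [0,0,0],"hand": 1},
    {"dp": [0,0,0.3],"delta_rot": [0,0,0],"hand": 1},
    {"dp": [0,0,1.0],"delta_rot": [0,0,0],"hand": 1},
    {"dp": [0,0,2.0],"delta_rot": [0,0,0],"hand": 1},
    {"dp": [0,0,3.0],"delta_rot": [0,0,0],"hand": 1},
    {"dp": [0,0,3.0],"delta_rot": [0,0,0],"hand": 1}
  ]
}}

```text
t: 6.82
ee_pos: [0.531, 0.3483, 0.2474]
eef_rot: [[0.007, 0.126, -0.992], [0.004, -0.992, -0.126], [-1.0, -0.003, -0.008]]
force: [-0.3, -0.4, -4.3]
width: 0.0191
```

{"op": "step_arm", "data": {
  "deltas": [
    {"dp": [-0.02,-0.4,0.2],"delta_rot": [0,0,0.6],"hand": 1},
    {"dp": [-0.05,-1.2,0.4],"delta_rot": [0,0,1.5],"hand": 1},
    {"dp": [-0.1,-2.2,0.5],"delta_rot": [0,0,2.5],"hand": 1},
    {"dp": [-0.15,-3.2,0.5],"delta_rot": [0,0,3.5],"hand": 1},
    {"dp": [-0.2,-4.2,0.5],"delta_rot": [0,0,4.5],"hand": 1},
    {"dp": [-0.25,-5.2,0.5],"delta_rot": [0,0,5.5],"hand": 1},
    {"dp": [-0.3,-6.2,0.5],"delta_rot": [0,0,6.5],"hand": 1},
    {"dp": [-0.33,-7.3,0.5],"delta_rot": [0,0,7.5],"hand": 1},
    {"dp": [-0.35,-8.5,0.4],"delta_rot": [0,0,8.2],"hand": 1},
    {"dp": [-0.35,-9.6,0.2],"delta_rot": [0,0,8.53],"hand": 1},
    {"dp": [-0.35,-10.4,0.0],"delta_rot": [0,0,8.53],"hand": 1},
    {"dp": [-0.35,-10.4,0.0],"delta_rot": [0,0,8.53],"hand": 1}
  ]
}}

```text
t: 8.32
ee_pos: [0.5141, -0.0699, 0.2403]
eef_rot: [[-0.005, 0.999, 0.04], [0.002, 0.04, -0.999], [-1.0, -0.005, -0.002]]
force: [-0.4, 1.5, -3.8]
width: 0.019
```

{"op": "step_arm", "data": {
  "deltas": [
    {"dp": [0,0,0],"delta_rot": [0,0,0],"hand": 1},
    {"dp": [0,0,0],"delta_rot": [0,0,0],"hand": 1}
  ]
}}

```text
t: 8.57
ee_pos: [0.5154, -0.0678, 0.243]
eef_rot: [[-0.001, 0.999, 0.045], [0.001, 0.045, -0.999], [-1.0, -0.001, -0.001]]
force: [0.8, 0.6, -4.9]
width: 0.0194
```

```bash
python3 - <<'E'
from h import *
s=get_state(); print(s['t'],s['ee_pos'],np.round(s['eef_rot'],3).tolist(),s['force'],s['width'])
import pickle
n='wrist';c=cam(n); cv2.imwrite(f'pics/{n}4.png',c['image']); print('pos',(-c['R'].T@c['t']).round(3)); pickle.dump((c,s),open('w4.pkl','wb'))
zb=s['ee_pos'][2]-.078
for q,z in [('bolt_tip',zb),('bolt',zb),('vees',0),('probe_near',.055),('fixture',0)]:
    for r in landmark_of(q,n)[:2]: print(q,round(r['conf'],2),np.round(r['position'],1),onz(c,r['position'],z).round(4))
E
```

```text
8.575 [ 0.51542671 -0.06775951  0.24295899] [[-0.001, 0.999, 0.045], [0.001, 0.045, -0.999], [-1.0, -0.001, -0.001]] [ 0.8106326   0.63077774 -4.86841825] 0.019440444106297833
pos [0.511 0.016 0.324]
bolt_tip 0.84 [255.8  92.8] [0.5124 0.023  0.165 ]
bolt 0.95 [252.2 254.5] [ 0.5145 -0.0691  0.165 ]
bolt 0.33 [252.   95.7] [0.5105 0.0216 0.165 ]
probe_near 0.61 [251.5  97.2] [0.5094 0.0244 0.055 ]
```

View pics/wrist4.png

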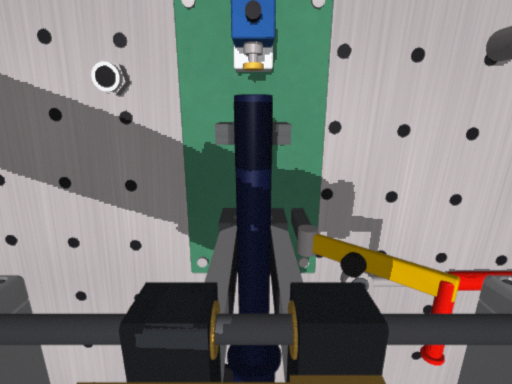

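```bash
cat > fx.py <<'E'
import numpy as np
X,Y,A=.5154,-.0561,.0441
def F(w,X=X,Y=Y,A=A):
    c,s=np.cos(A),np.sin(A); d=np.array(w[:2])-[X,Y]; return np.array([c*d[0]+s*d[1],-s*d[0]+c*d[1]])*1000
E
python3 - <<'E'
from h import *; from fx import *; import pickle
c,s=pickle.load(open('w4.pkl','rb')); im=c['image']
h=cv2.cvtColor(im,cv2.COLOR_BGR2HSV); g=cv2.inRange(h,(60,90,25),(85,255,200))
def edge(rows,side):
    o=[]
    for y in rows:
        xs=np.nonzero(g[y,150:345])[0]+150
        if len(xs)>10: o.append(F(onz(c,(xs[0]-.5 if side<0 else xs[-1]+.5,y),.012)))
    o=np.array(o); k=np.abs(o[:,0]-np.median(o[:,0]))<4; return np.median(o[:,0]).round(1), np.polyfit(o[k,1],o[k,0],1).round(4)
print('L',edge(range(20,200,4),-1)); print('R',edge(range(20,200,4),1))
col=g[:,210:230]; print('rowend',[np.nonzero(g[:,x])[0].max() for x in (196,200,206)])
for p in [(202,262.5),(305,262.5),(187,3),(318.5,3)]: print('screw',F(onz(c,p,.012)).round(1))
print('brass tip',F(onz(c,(254,69),.055)).round(1), 'bottom edge of disc', F(onz(c,(254,71),.055)).round(1))
print('plate low edge',F(onz(c,(200,273),.012)).round(1))
for r in (124,143): print('V',F(onz(c,(216,r),.06)).round(1),F(onz(c,(291,r),.06)).round(1))
zb=s['ee_pos'][2]-.078
print('tcp',F(s['ee_pos']).round(1))
b=cv2.inRange(h,(105,60,5),(135,255,130))
for r in (100,110,125,150,175,190): 
    xs=np.nonzero(b[r,225:285])[0]+225; print('bolt',r,xs.min(),xs.max(),F(onz(c,((xs.min()+xs.max())/2,r),zb)).round(1))
print('tip',F(onz(c,(254,96),zb+.005)).round(1))
E
```

```text
L (np.float64(-75.0), array([ 6.00000e-04, -7.49876e+01]))
R (np.float64(72.1), array([2.00000e-03, 7.19854e+01]))
rowend [np.int64(271), np.int64(271), np.int64(271)]
screw [ -62.  -104.9]
screw [  60.8 -104.9]
screw [-62.5 165.3]
screw [ 59.8 165.3]
brass tip [ -0.2 103.5] bottom edge of disc [ -0.2 101.9]
plate low edge [ -65.2 -119.1]
V [-33.5  58.3] [32.2 58.3]
V [-34.1  41.8] [32.8 41.8]
tcp [ -0.5 -11.6]
bolt 100 235 270 [-1.2 75.7]
bolt 110 235 270 [-1.2 70.7]
bolt 125 235 271 [-1.  63.1]
bolt 150 236 270 [-1.  49.9]
bolt 175 236 270 [-1. 36.]
bolt 190 237 269 [-1.  27.4]
tip [-0.5 77.5]
```

{"op": "step_arm", "data": {
  "deltas": [
    {"dp": [0.0,0,-0.5],"delta_rot": [0,0,0],"hand": 1},
    {"dp": [0.0,0,-1.0],"delta_rot": [0,0,0],"hand": 1},
    {"dp": [0.0,0,-1.5],"delta_rot": [0,0,0],"hand": 1},
    {"dp": [0.0,0,-2.0],"delta_rot": [0,0,0],"hand": 1},
    {"dp": [0.0,0,-2.3],"delta_rot": [0,0,0],"hand": 1},
    {"dp": [0.0,0,-2.5],"delta_rot": [0,0,0],"hand": 1},
    {"dp": [0.0,0,-2.58],"delta_rot": [0,0,0],"hand": 1},
    {"dp": [0.0,0,-2.6],"delta_rot": [0,0,0],"hand": 1},
    {"dp": [0.0,0,-2.6],"delta_rot": [0,0,0],"hand": 1}
  ]
}}

```text
t: 10.0
ee_pos: [0.5159, -0.0689, 0.14]
eef_rot: [[0.001, 0.999, 0.044], [-0.0, 0.044, -0.999], [-1.0, 0.001, 0.0]]
force: [-0.1, -0.2, -4.1]
width: 0.0193
```

```bash
python3 - <<'E'
from h import *; from fx import *
s=get_state(); print(s['t'],s['ee_pos'],F(s['ee_pos']),s['force'],s['torque'])
c=cam('side'); im=c['image']; cv2.imwrite('pics/side5.png',cv2.resize(im[120:260,190:360],None,fx=4,fy=4,interpolation=2))
E
```

```text
10.0 [ 0.51593539 -0.0688967   0.13995836] [ -0.02928096 -12.80786412] [-0.10770253 -0.17465734 -4.10770087] [ 0.14156961  0.02506971 -0.01296525]
```

View pics/side5.png

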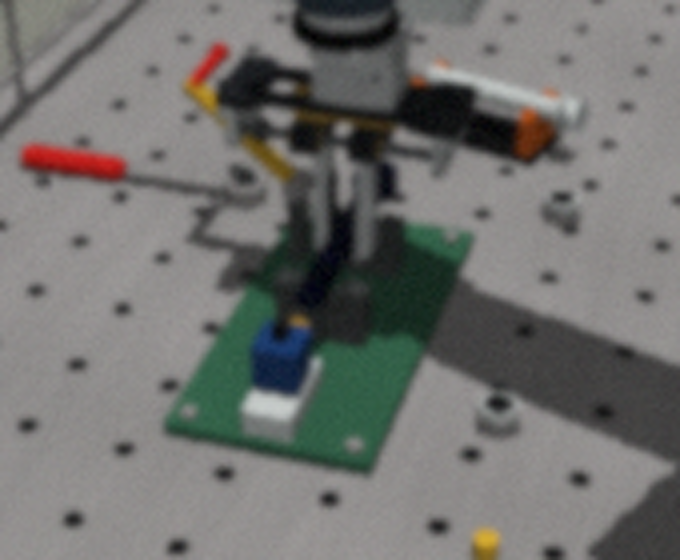

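{"op": "step_arm", "data": {
  "deltas": [
    {"dp": [0,0,-0.03],"delta_rot": [0,0,0],"hand": 1},
    {"dp": [0,0,-0.06],"delta_rot": [0,0,0],"hand": 1},
    {"dp": [0,0,-0.09],"delta_rot": [0,0,0],"hand": 1},
    {"dp": [0,0,-0.11],"delta_rot": [0,0,0],"hand": 1},
    {"dp": [0,0,-0.13],"delta_rot": [0,0,0],"hand": 1},
    {"dp": [0,0,-0.13],"delta_rot": [0,0,0],"hand": 1}
  ]
}}

```text
t: 10.8
ee_pos: [0.5156, -0.0688, 0.1343]
eef_rot: [[-0.0, 0.999, 0.044], [0.0, 0.044, -0.999], [-1.0, -0.0, -0.0]]
force: [-1.7, 0.2, -3.5]
width: 0.019
```

{"op": "step_arm", "data": {
  "deltas": [
    {"dp": [0,0,-0.01],"delta_rot": [0,0,0],"hand": 1},
    {"dp": [0,0,-0.02],"delta_rot": [0,0,0],"hand": 1},
    {"dp": [0,0,-0.03],"delta_rot": [0,0,0],"hand": 1},
    {"dp": [0,0,-0.03],"delta_rot": [0,0,0],"hand": 1}
  ]
}}

```text
t: 11.3
ee_pos: [0.5157, -0.0688, 0.1341]
eef_rot: [[-0.001, 0.999, 0.044], [0.0, 0.044, -0.999], [-1.0, -0.001, -0.0]]
force: [-7.2, 1.7, 8.3]
width: 0.0193
```

{"op": "step_arm", "data": {
  "deltas": [
    {"dp": [-0.01,0,0],"delta_rot": [0,0,0],"hand": 1},
    {"dp": [-0.02,0,0],"delta_rot": [0,0,0],"hand": 1},
    {"dp": [-0.02,0,0],"delta_rot": [0,0,0],"hand": 1}
  ]
}}

```text
t: 11.68
ee_pos: [0.5152, -0.0689, 0.1339]
eef_rot: [[0.001, 0.999, 0.044], [-0.0, 0.044, -0.999], [-1.0, 0.001, 0.0]]
force: [-3.9, 1.7, 5.8]
width: 0.0193
```

{"op": "step_arm", "data": {
  "deltas": [
    {"dp": [-0.013,0,0.006],"delta_rot": [0,0,0],"hand": 1},
    {"dp": [-0.013,0,0.006],"delta_rot": [0,0,0],"hand": 1},
    {"dp": [-0.014,0.03,0.006],"delta_rot": [0,0,0],"hand": 1},
    {"dp": [-0.016,0.08,0.006],"delta_rot": [0,0,0],"hand": 1},
    {"dp": [-0.018,0.13,0.006],"delta_rot": [0,0,0],"hand": 1},
    {"dp": [-0.02,0.18,0.006],"delta_rot": [0,0,0],"hand": 1},
    {"dp": [-0.022,0.23,0.006],"delta_rot": [0,0,0],"hand": 1}
  ]
}}

```text
t: 12.55
ee_pos: [0.5142, -0.0595, 0.1334]
eef_rot: [[0.001, 0.999, 0.043], [-0.0, 0.043, -0.999], [-1.0, 0.001, 0.0]]
force: [2.2, -3.0, -0.5]
width: 0.0194
```

{"op": "step_arm", "data": {
  "deltas": [
    {"dp": [0.003,0.04,0],"delta_rot": [0,0,0],"hand": 1},
    {"dp": [0.001,0.08,0],"delta_rot": [0,0,0],"hand": 1},
    {"dp": [-0.001,0.12,0],"delta_rot": [0,0,0],"hand": 1},
    {"dp": [-0.003,0.16,0],"delta_rot": [0,0,0],"hand": 1},
    {"dp": [-0.005,0.2,0],"delta_rot": [0,0,0],"hand": 1},
    {"dp": [-0.007,0.24,0],"delta_rot": [0,0,0],"hand": 1}
  ]
}}

```text
t: 13.3
ee_pos: [0.5138, -0.05, 0.1334]
eef_rot: [[0.0, 0.999, 0.044], [-0.0, 0.044, -0.999], [-1.0, 0.0, 0.0]]
force: [2.0, -2.8, -0.3]
width: 0.0192
```

```bash
python3 - <<'E'
from h import *; from fx import *; import pickle
s=get_state(); print(s['t'],s['ee_pos'],F(s['ee_pos']),s['force'],s['torque'])
c=cam('wrist'); pickle.dump((c,s),open('w6.pkl','wb')); cv2.imwrite('pics/wrist6.png',cv2.resize(c['image'][0:150,180:330],None,fx=4,fy=4,interpolation=2))
E
```

```text
13.3 [ 0.51380024 -0.04995412  0.13341077] [-1.32725627  6.21043319] [ 1.992143   -2.76220599 -0.30794575] [-0.55597246 -0.30694463 -0.02035504]
```

View pics/wrist6.png

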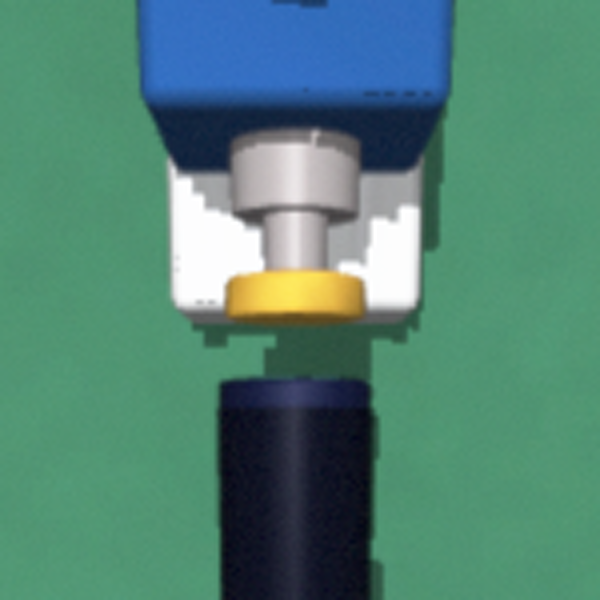

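```bash
python3 - <<'E'
from h import *; from fx import *; import pickle
c,s=pickle.load(open('w6.pkl','rb'))
for n,r,z in [('tip toprim',95,.064),('tip',97,.065),('disc low rim',80.8,.046),('disc top rim?',78.5,.064),('disc back',68,.064)]:
    print(n,F(onz(c,(254,r),z)).round(1))
E
```

```text
tip toprim [-1.1 95.6]
tip [-1.1 94.6]
disc low rim [ -1.  103.5]
disc top rim? [ -1.1 103.1]
disc back [ -1.1 107.7]
```

{"op": "step_arm", "data": {
  "deltas": [
    {"dp": [0.002,0.03,0],"delta_rot": [0,0,0],"hand": 1},
    {"dp": [0,0.06,0],"delta_rot": [0,0,0],"hand": 1},
    {"dp": [0,0.09,0],"delta_rot": [0,0,0],"hand": 1},
    {"dp": [-0.001,0.115,0],"delta_rot": [0,0,0],"hand": 1},
    {"dp": [-0.002,0.14,0],"delta_rot": [0,0,0],"hand": 1}
  ]
}}

```text
t: 13.98
ee_pos: [0.5136, -0.0444, 0.1334]
eef_rot: [[0.0, 0.999, 0.044], [-0.0, 0.044, -0.999], [-1.0, 0.0, 0.0]]
force: [1.0, -4.8, 1.6]
width: 0.0191
```

{"op": "step_arm", "data": {
  "deltas": [
    {"dp": [0,0.015,0],"delta_rot": [0,0,0],"hand": 1},
    {"dp": [-0.001,0.03,0],"delta_rot": [0,0,0],"hand": 1}
  ]
}}

```text
t: 14.22
ee_pos: [0.5136, -0.0433, 0.1334]
eef_rot: [[0.0, 0.999, 0.044], [-0.0, 0.044, -0.999], [-1.0, 0.0, 0.0]]
force: [0.5, -4.6, 1.3]
width: 0.0195
```

{"op": "step_arm", "data": {
  "deltas": [
    {"dp": [0,0.015,0],"delta_rot": [0,0,0],"hand": 1},
    {"dp": [-0.001,0.03,0],"delta_rot": [0,0,0],"hand": 1}
  ]
}}

```text
t: 14.48
ee_pos: [0.5135, -0.0422, 0.1334]
eef_rot: [[0.0, 0.999, 0.044], [-0.001, 0.044, -0.999], [-1.0, 0.0, 0.001]]
force: [0.1, -5.3, 2.4]
width: 0.0193
```

{"op": "step_arm", "data": {
  "deltas": [
    {"dp": [0,0.015,0],"delta_rot": [0,0,0],"hand": 1},
    {"dp": [-0.001,0.03,0],"delta_rot": [0,0,0],"hand": 1}
  ]
}}

```text
t: 14.72
ee_pos: [0.5135, -0.0411, 0.1334]
eef_rot: [[-0.0, 0.999, 0.044], [-0.001, 0.044, -0.999], [-1.0, -0.0, 0.001]]
force: [-0.4, -5.4, 2.3]
width: 0.0191
```

{"op": "step_arm", "data": {
  "deltas": [
    {"dp": [0,0.015,0],"delta_rot": [0,0,0],"hand": 1},
    {"dp": [-0.001,0.03,0],"delta_rot": [0,0,0],"hand": 1}
  ]
}}

```text
t: 14.98
ee_pos: [0.5134, -0.04, 0.1334]
eef_rot: [[0.0, 0.999, 0.044], [-0.001, 0.044, -0.999], [-1.0, -0.0, 0.001]]
force: [1.3, -7.0, 2.6]
width: 0.0191
```

```bash
python3 - <<'E'
from h import *; from fx import *; import pickle
s=get_state(); print(s['t'],F(s['ee_pos']),s['force'],s['torque'])
c=cam('wrist'); pickle.dump((c,s),open('w7.pkl','wb')); 
a=pickle.load(open('w6.pkl','rb'))[0]['image']
cv2.imwrite('pics/wrist7.png',cv2.resize(np.hstack([a[0:130,205:305],c['image'][0:130,205:305]]),None,fx=4,fy=4,interpolation=2))
E
```

```text
14.975 [-1.2401976  16.12874759] [ 1.30651314 -6.97217522  2.57267713] [-1.22340262 -0.09351207 -0.03705717]
```

View pics/wrist7.png

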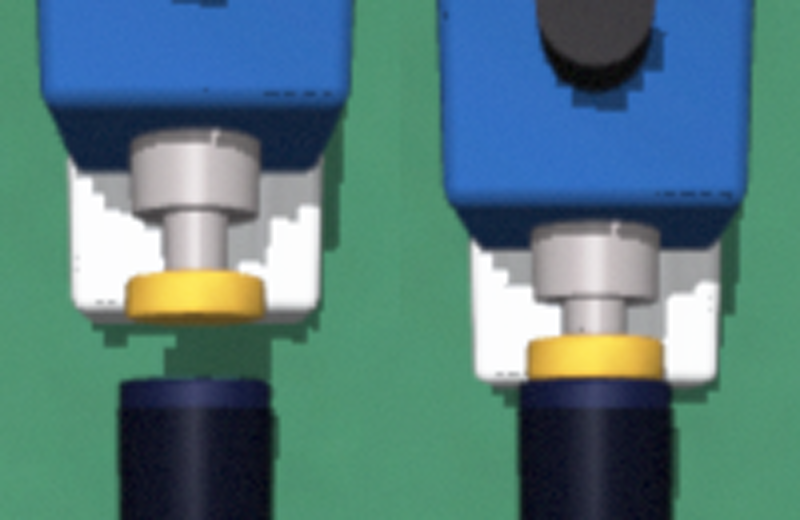

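{"op": "step_arm", "data": {
  "deltas": [
    {"dp": [0,0.02,0],"delta_rot": [0,0,0],"hand": 1},
    {"dp": [-0.001,0.04,0],"delta_rot": [0,0,0],"hand": 1},
    {"dp": [-0.002,0.06,0],"delta_rot": [0,0,0],"hand": 1},
    {"dp": [-0.003,0.072,0],"delta_rot": [0,0,0],"hand": 1},
    {"dp": [-0.003,0.072,0],"delta_rot": [0,0,0],"hand": 1}
  ]
}}

```text
t: 15.65
ee_pos: [0.5133, -0.0375, 0.1334]
eef_rot: [[0.0, 0.999, 0.044], [-0.002, 0.044, -0.999], [-1.0, -0.0, 0.002]]
force: [0.5, -8.5, 1.9]
width: 0.0191
```

```bash
python3 - <<'E'
from h import *; from fx import *; import pickle
s=get_state(); print(s['t'],F(s['ee_pos']),s['force'],s['torque'])
c=cam('wrist'); pickle.dump((c,s),open('w8.pkl','wb'))
def prof(im):
    h=cv2.cvtColor(im,cv2.COLOR_BGR2HSV)[:,254]
    y=np.nonzero((h[:110,0]>15)&(h[:110,0]<32)&(h[:110,1]>120))[0]
    v=im[:,254].astype(int).sum(1); return y.min(),y.max(),v[30:100].tolist()
for f in ['w6','w7','w8']: print(prof(pickle.load(open(f+'.pkl','rb'))[0]['image']))
E
```

```text
15.65 [-1.23789231 18.70231761] [ 0.50259169 -8.48483619  1.8604807 ] [-1.39943234 -0.05542178 -0.07192031]
(np.int64(68), np.int64(80), [117, 156, 274, 359, 374, 486, 669, 678, 684, 684, 683, 684, 684, 684, 688, 684, 686, 685, 686, 684, 647, 457, 428, 658, 671, 673, 676, 672, 673, 675, 673, 675, 676, 676, 672, 673, 656, 581, 568, 574, 577, 577, 571, 572, 567, 567, 552, 487, 261, 195, 203, 206, 197, 198, 197, 195, 195, 200, 191, 193, 194, 197, 194, 191, 176, 195, 233, 236, 231, 232])
(np.int64(84), np.int64(93), [343, 349, 348, 351, 358, 357, 352, 351, 350, 358, 356, 362, 355, 359, 351, 355, 346, 325, 292, 256, 216, 169, 127, 118, 157, 270, 349, 375, 473, 672, 683, 684, 683, 680, 682, 682, 684, 681, 683, 681, 682, 681, 661, 546, 473, 655, 665, 671, 670, 669, 668, 666, 648, 587, 569, 575, 576, 575, 570, 568, 562, 561, 551, 487, 242, 203, 232, 239, 233, 230])
(np.int64(84), np.int64(93), [174, 194, 198, 243, 339, 345, 345, 345, 347, 349, 356, 354, 356, 353, 359, 351, 354, 359, 356, 360, 359, 353, 352, 329, 300, 267, 228, 176, 127, 117, 187, 306, 356, 367, 479, 672, 684, 684, 684, 686, 684, 682, 685, 681, 680, 681, 682, 680, 636, 488, 660, 669, 651, 586, 571, 577, 577, 575, 571, 570, 565, 564, 553, 495, 267, 209, 226, 231, 226, 231])
```

```bash
python3 - <<'E'
from h import *; from fx import *; import pickle
for f,a,b in [('w6',50.9,66.7),('w7',73.0,82.7),('w8',78.7,82.7)]:
    c,s=pickle.load(open(f+'.pkl','rb')); A,B=[F(onz(c,(254,r),.064))[1] for r in (a,b)]; print(f,round(A,2),round(B,2),'gap',round(A-B,2), 'collar-tcp',round(A-B+0,2),F(s['ee_pos'])[1])
E
```

```text
w6 115.12 108.3 gap 6.82 collar-tcp 6.82 6.2104331865269025
w7 115.36 111.03 gap 4.33 collar-tcp 4.33 16.128747589176296
w8 115.34 113.55 gap 1.79 collar-tcp 1.79 18.702317608243508
```

{"op": "step_arm", "data": {
  "deltas": [
    {"dp": [0,0,0],"delta_rot": [0,0,0],"hand": 0.1},
    {"dp": [0,0,0],"delta_rot": [0,0,0],"hand": 0.1},
    {"dp": [0,0,0],"delta_rot": [0,0,0],"hand": 0.1},
    {"dp": [0,0,0],"delta_rot": [0,0,0],"hand": 0.1},
    {"dp": [0,0,0],"delta_rot": [0,0,0],"hand": 0.1}
  ]
}}

```text
t: 16.32
ee_pos: [0.5132, -0.0366, 0.1332]
eef_rot: [[-0.0, 0.999, 0.044], [0.0, 0.044, -0.999], [-1.0, -0.0, -0.0]]
force: [0.4, -0.1, 0.4]
width: 0.0421
```

```bash
python3 - <<'E'
from h import *; from fx import *; import pickle
s=get_state(); print(s['t'],s['width'],F(s['ee_pos']),s['force'],s['torque'])
c=cam('wrist'); pickle.dump((c,s),open('w9.pkl','wb')); print(c['image'][60:100,254].astype(int).sum(1).tolist())
E
```

```text
16.325 0.04207593894057568 [-1.29610631 19.5999128 ] [ 0.38811056 -0.07757248  0.41275299] [ 0.03650573 -0.0531615   0.05778496]
[151, 129, 207, 430, 669, 686, 693, 699, 699, 698, 702, 697, 701, 698, 699, 700, 699, 698, 698, 696, 669, 535, 616, 681, 689, 688, 685, 688, 682, 649, 512, 575, 589, 586, 585, 580, 576, 573, 567, 532]
```

```bash
python3 - <<'E'
from h import *; from fx import *; import pickle
for f,a,b in [('w8',78.7,82.7),('w9',80.9,89.8)]:
    c,s=pickle.load(open(f+'.pkl','rb')); A,B=[F(onz(c,(254,r),.064))[1] for r in (a,b)]; print(f,round(A,2),round(B,2),'gap',round(A-B,2),F(s['ee_pos'])[1])
c=cam('wrist'); pickle.dump((c,get_state()),open('w10.pkl','wb')); print(c['image'][60:100,254].astype(int).sum(1).tolist())
a,b=pickle.load(open('w8.pkl','rb'))[0]['image'],c['image']
cv2.imwrite('pics/wrist10.png',cv2.resize(np.hstack([a[0:130,205:305],b[0:130,205:305]]),None,fx=4,fy=4,interpolation=2))
E
```

```text
w8 115.34 113.55 gap 1.79 18.702317608243508
w9 115.41 111.38 gap 4.03 19.599912801950673
[151, 135, 259, 499, 673, 684, 685, 695, 697, 695, 697, 699, 697, 698, 697, 696, 696, 697, 698, 693, 664, 531, 610, 678, 686, 685, 682, 683, 682, 655, 544, 575, 592, 584, 582, 581, 577, 571, 567, 528]
```

View pics/wrist10.png

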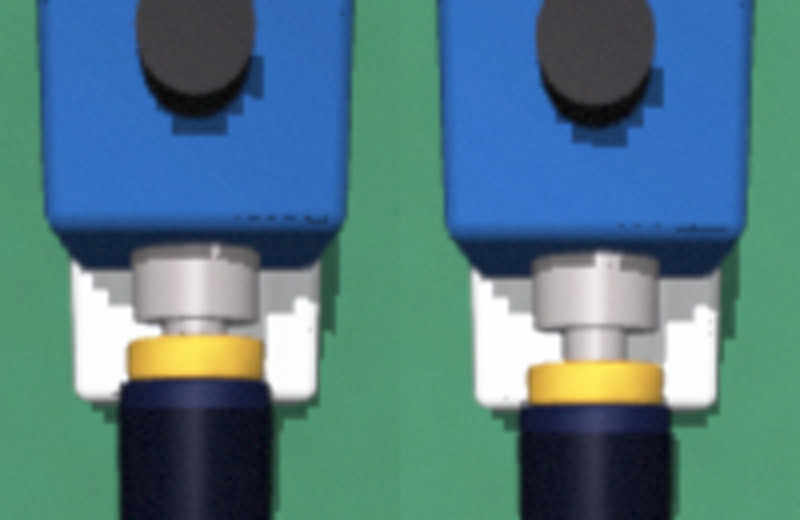

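{"op": "step_arm", "data": {
  "deltas": [
    {"dp": [0,0,0.6],"delta_rot": [0,0,0],"hand": 0.0},
    {"dp": [0,0,1.8],"delta_rot": [0,0,0],"hand": -0.3},
    {"dp": [0,0,3.2],"delta_rot": [0,0,0],"hand": -0.3},
    {"dp": [0.3,-0.2,4.4],"delta_rot": [0,0,0],"hand": -0.3},
    {"dp": [1.4,-0.9,4.67],"delta_rot": [0,0,0],"hand": -0.3},
    {"dp": [2.5,-1.7,4.67],"delta_rot": [0,0,0],"hand": -0.3},
    {"dp": [3.4,-2.36,4.67],"delta_rot": [0,0,0],"hand": -0.3},
    {"dp": [3.4,-2.36,4.67],"delta_rot": [0,0,0],"hand": -0.3},
    {"dp": [3.4,-2.36,4.67],"delta_rot": [0,0,0],"hand": -0.3}
  ]
}}

```text
t: 17.55
ee_pos: [0.6489, -0.1308, 0.3197]
eef_rot: [[-0.001, 0.999, 0.044], [0.001, 0.044, -0.999], [-1.0, -0.001, -0.001]]
force: [-0.0, -0.9, 0.4]
width: 0.0609
```

```bash
python3 - <<'E'
from h import *; from fx import *; import pickle
s=get_state(); print(s['t'],s['ee_pos'],s['width'],F(s['ee_pos']))
c=cam('wrist'); pickle.dump((c,s),open('w11.pkl','wb')); cv2.imwrite('pics/wrist11.png',c['image'])
h=cv2.cvtColor(c['image'],cv2.COLOR_BGR2HSV); r=cv2.inRange(h,(0,170,90),(8,255,255))
n,l,st,ce=cv2.connectedComponentsWithStats(r); print([ (st[i].tolist(),ce[i].round(1).tolist()) for i in range(1,n) if st[i,4]>60])
for d in landmark_of('strap_grip','wrist')[:2]: print('lm',d)
for d in landmark_of('strap_hinge','wrist')[:2]: print('lm',d)
X,Y,A=.5142,-.0538,.0441; Rm=np.array([[np.cos(A),-np.sin(A)],[np.sin(A),np.cos(A)]])
for q in np.arange(2.25,2.51,.05):
    o=[]
    for yy in (-.061,-.083,-.105):
        w=Rm@np.array([.05-.11*np.cos(q),yy])+[X,Y]; o.append([*w,.078+.11*np.sin(q)])
    print(round(q,2),np.round(o[1],4),proj(c,o).round(0).tolist())
E
```

```text
17.55 [ 0.64889994 -0.13081272  0.31967658] 0.060883228881649716 [130.07638679 -80.52551909]
[([247, 160, 16, 73, 763], [254.1, 200.0]), ([330, 199, 71, 15, 960], [364.7, 206.5])]
lm {'position': [253.9, 203.4], 'conf': 0.96}
lm {'position': [77.6, 234.4], 'conf': 0.37}
lm {'position': [182.5, 185.6], 'conf': 0.68}
2.25 [ 0.6368 -0.1315  0.1636] [[239.0, 185.0], [240.0, 210.0], [240.0, 233.0]]
2.3 [ 0.641  -0.1313  0.16  ] [[244.0, 184.0], [245.0, 208.0], [245.0, 232.0]]
2.35 [ 0.645  -0.1311  0.1563] [[249.0, 183.0], [249.0, 207.0], [249.0, 230.0]]
2.4 [ 0.6488 -0.1309  0.1523] [[254.0, 182.0], [254.0, 205.0], [254.0, 228.0]]
2.45 [ 0.6525 -0.1308  0.1482] [[258.0, 180.0], [258.0, 204.0], [258.0, 226.0]]
2.5 [ 0.6559 -0.1306  0.1438] [[261.0, 179.0], [261.0, 203.0], [261.0, 225.0]]
```

View pics/wrist11.png

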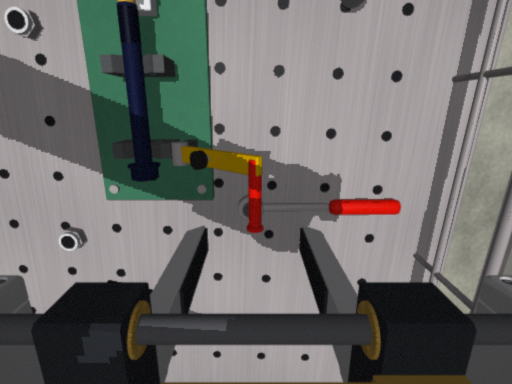

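{"op": "step_arm", "data": {
  "deltas": [
    {"dp": [0,0,-0.8],"delta_rot": [0,0,0],"hand": -0.3},
    {"dp": [0,0,-1.6],"delta_rot": [0,0,0],"hand": -0.3},
    {"dp": [0,0,-2.1],"delta_rot": [0,0,0],"hand": -0.2},
    {"dp": [0,0,-2.24],"delta_rot": [0,0,0],"hand": 1},
    {"dp": [0,0,-2.24],"delta_rot": [0,0,0],"hand": 1},
    {"dp": [0,0,-2.24],"delta_rot": [0,0,0],"hand": 1},
    {"dp": [0,0,-2.24],"delta_rot": [0,0,0],"hand": 1},
    {"dp": [0,0,-2.24],"delta_rot": [0,0,0],"hand": 1},
    {"dp": [0,0,-2.24],"delta_rot": [0,0,0],"hand": 1},
    {"dp": [0,0,-2.24],"delta_rot": [0,0,0],"hand": 1},
    {"dp": [0,0,-2.24],"delta_rot": [0,0,0],"hand": 1}
  ]
}}

```text
t: 19.08
ee_pos: [0.6497, -0.1312, 0.2311]
eef_rot: [[0.002, 0.999, 0.044], [-0.0, 0.044, -0.999], [-1.0, 0.002, 0.001]]
force: [2.2, 0.7, 1.6]
width: 0.0108
```

```bash
python3 - <<'E'
from h import *
s=get_state(); print(s['t'],s['ee_pos'],s['width'],s['force'])
X,Y,A=.5142,-.0538,.0441; Rm=np.array([[np.cos(A),-np.sin(A)],[np.sin(A),np.cos(A)]])
P=lambda q:np.array([*(Rm@np.array([.05-.11*np.cos(q),-.083])+[X,Y]),.078+.11*np.sin(q)])
f=P(2.4)
for q in [2.3,2.1,1.9,1.7,1.5,1.3,1.1,.9,.7,.5,.35,.2,.15,.1,.05,0]: print(q,((P(q)-f)/.04).round(2).tolist())
E
```

```text
19.075 [ 0.64972755 -0.13121794  0.23111163] 0.01080986361154333 [2.21339098 0.69967932 1.63137931]
2.3 [-0.2, -0.01, 0.19]
2.1 [-0.64, -0.03, 0.52]
1.9 [-1.14, -0.05, 0.74]
1.7 [-1.67, -0.07, 0.87]
1.5 [-2.22, -0.1, 0.89]
1.3 [-2.76, -0.12, 0.79]
1.1 [-3.27, -0.14, 0.59]
0.9 [-3.73, -0.16, 0.3]
0.7 [-4.13, -0.18, -0.09]
0.5 [-4.44, -0.2, -0.54]
0.35 [-4.61, -0.2, -0.91]
0.2 [-4.72, -0.21, -1.31]
0.15 [-4.74, -0.21, -1.45]
0.1 [-4.76, -0.21, -1.58]
0.05 [-4.77, -0.21, -1.72]
0 [-4.77, -0.21, -1.86]
```

{"op": "step_arm", "data": {
  "deltas": [
    {"dp": [-0.2,-0.01,0.19],"delta_rot": [0,0,0],"hand": 1},
    {"dp": [-0.64,-0.03,0.52],"delta_rot": [0,0,0],"hand": 1},
    {"dp": [-1.14,-0.05,0.74],"delta_rot": [0,0,0],"hand": 1},
    {"dp": [-1.67,-0.07,0.87],"delta_rot": [0,0,0],"hand": 1},
    {"dp": [-2.22,-0.1,0.89],"delta_rot": [0,0,0],"hand": 1},
    {"dp": [-2.76,-0.12,0.79],"delta_rot": [0,0,0],"hand": 1},
    {"dp": [-3.27,-0.14,0.59],"delta_rot": [0,0,0],"hand": 1},
    {"dp": [-3.73,-0.16,0.3],"delta_rot": [0,0,0],"hand": 1},
    {"dp": [-4.13,-0.18,-0.09],"delta_rot": [0,0,0],"hand": 1},
    {"dp": [-4.44,-0.2,-0.54],"delta_rot": [0,0,0],"hand": 1},
    {"dp": [-4.61,-0.2,-0.91],"delta_rot": [0,0,0],"hand": 1},
    {"dp": [-4.61,-0.2,-0.91],"delta_rot": [0,0,0],"hand": 1}
  ]
}}

```text
t: 20.58
ee_pos: [0.4643, -0.1391, 0.1926]
eef_rot: [[-0.001, 0.999, 0.043], [0.0, 0.043, -0.999], [-1.0, -0.001, -0.0]]
force: [2.6, -1.2, -4.2]
width: 0.011
```

{"op": "step_arm", "data": {
  "deltas": [
    {"dp": [-0.06,-0.01,-0.2],"delta_rot": [0,0,0],"hand": 1},
    {"dp": [-0.1,-0.01,-0.36],"delta_rot": [0,0,0],"hand": 1},
    {"dp": [-0.11,-0.01,-0.4],"delta_rot": [0,0,0],"hand": 1},
    {"dp": [-0.11,-0.01,-0.4],"delta_rot": [0,0,0],"hand": 1}
  ]
}}

```text
t: 21.08
ee_pos: [0.4602, -0.1393, 0.1775]
eef_rot: [[-0.001, 0.999, 0.044], [0.0, 0.044, -0.999], [-1.0, -0.001, -0.001]]
force: [1.9, 0.8, -2.7]
width: 0.0109
```

{"op": "step_arm", "data": {
  "deltas": [
    {"dp": [-0.01,0,-0.1],"delta_rot": [0,0,0],"hand": 1},
    {"dp": [-0.03,0,-0.18],"delta_rot": [0,0,0],"hand": 1},
    {"dp": [-0.04,0,-0.24],"delta_rot": [0,0,0],"hand": 1}
  ]
}}

```text
t: 21.45
ee_pos: [0.4587, -0.1394, 0.1683]
eef_rot: [[-0.0, 0.999, 0.044], [0.0, 0.044, -0.999], [-1.0, -0.0, -0.0]]
force: [-1.7, 2.3, 1.4]
width: 0.0109
```

{"op": "step_arm", "data": {
  "deltas": [
    {"dp": [0,0,-0.02],"delta_rot": [0,0,0],"hand": 1},
    {"dp": [0,0,-0.04],"delta_rot": [0,0,0],"hand": 1}
  ]
}}

```text
t: 21.7
ee_pos: [0.4586, -0.1394, 0.1667]
eef_rot: [[-0.001, 0.999, 0.044], [0.0, 0.044, -0.999], [-1.0, -0.001, -0.0]]
force: [-3.9, 1.8, 2.8]
width: 0.0109
```

{"op": "step_arm", "data": {
  "deltas": [
    {"dp": [0,0,-0.02],"delta_rot": [0,0,0],"hand": 1},
    {"dp": [0,0,-0.04],"delta_rot": [0,0,0],"hand": 1}
  ]
}}

```text
t: 21.95
ee_pos: [0.4585, -0.1394, 0.165]
eef_rot: [[-0.001, 0.999, 0.044], [0.0, 0.044, -0.999], [-1.0, -0.001, -0.0]]
force: [-4.9, 1.7, 1.7]
width: 0.0109
```

{"op": "step_arm", "data": {
  "deltas": [
    {"dp": [0.03,-0.01,-0.02],"delta_rot": [0,0,0],"hand": 1},
    {"dp": [0.05,-0.01,-0.045],"delta_rot": [0,0,0],"hand": 1},
    {"dp": [0.05,-0.01,-0.045],"delta_rot": [0,0,0],"hand": 1}
  ]
}}

```text
t: 22.32
ee_pos: [0.4587, -0.1395, 0.1621]
eef_rot: [[-0.007, 0.999, 0.045], [0.001, 0.045, -0.999], [-1.0, -0.007, -0.002]]
force: [-11.0, 0.6, 2.7]
width: 0.0111
```

{"op": "step_arm", "data": {
  "deltas": [
    {"dp": [-0.04,0,0],"delta_rot": [0,0,0],"hand": 1},
    {"dp": [-0.08,0,0],"delta_rot": [0,0,0],"hand": 1},
    {"dp": [-0.08,0,0],"delta_rot": [0,0,0],"hand": 1}
  ]
}}

```text
t: 22.7
ee_pos: [0.458, -0.1395, 0.1634]
eef_rot: [[0.001, 0.999, 0.043], [0.001, 0.043, -0.999], [-1.0, 0.001, -0.001]]
force: [2.7, 5.4, -2.4]
width: 0.0113
```

{"op": "step_arm", "data": {
  "deltas": [
    {"dp": [0,0,0],"delta_rot": [0,0,0],"hand": 0.36},
    {"dp": [0,0,0],"delta_rot": [0,0,0],"hand": 0.36},
    {"dp": [0,0,0],"delta_rot": [0,0,0],"hand": 0.36},
    {"dp": [0,0,0.3],"delta_rot": [0,0,0],"hand": 0.36},
    {"dp": [0,0,1.2],"delta_rot": [0,0,0],"hand": 0.1},
    {"dp": [0.2,0.4,1.9],"delta_rot": [0,0,0],"hand": 0.1},
    {"dp": [0.8,1.4,1.9],"delta_rot": [0,0,0],"hand": 0.1},
    {"dp": [1.38,2.4,1.7],"delta_rot": [0,0,0],"hand": 0.1},
    {"dp": [1.38,2.51,0.8],"delta_rot": [0,0,0],"hand": 0.1},
    {"dp": [1.38,2.51,0.8],"delta_rot": [0,0,0],"hand": 0.1}
  ]
}}

```text
t: 23.95
ee_pos: [0.5116, -0.0386, 0.1938]
eef_rot: [[-0.005, 0.999, 0.045], [0.001, 0.045, -0.999], [-1.0, -0.005, -0.001]]
force: [-0.1, 0.2, 0.8]
width: 0.0422
```

```bash
python3 - <<'E'
from h import *; from fx import *; import pickle
s=get_state(); print(s['t'],s['ee_pos'],s['width'],F(s['ee_pos']),s['force'])
c=cam('wrist'); pickle.dump((c,s),open('w12.pkl','wb')); im=c['image']; cv2.imwrite('pics/w12.png',im)
ctr=[proj(c,[*(np.array([.5154,-.0561])+np.array([-.0011*.999-.044*y,y])),.064])[0] for y in (.10,.12)]; print(ctr)
x=int(round(ctr[0][0])); h=cv2.cvtColor(im,cv2.COLOR_BGR2HSV)
Y=np.nonzero((h[:200,x,0]>15)&(h[:200,x,0]<32)&(h[:200,x,1]>120))[0]; print(x,Y)
print(im[max(Y.min()-20,0):Y.max()+6,x].astype(int).sum(1).tolist())
C2=cam('scene'); C3=cam('side')
for n,cc in (('scene',C2),('side',C3)):
    for d in landmark_of('strap_grip',n)[:2]: print(n,d)
E
```

```text
23.95 [ 0.51156902 -0.03863536  0.19381495] 0.04220887946669976 [-3.05731765 17.61654926] [-0.12622776  0.21440185  0.7718522 ]
[array([257.44271744, 109.46035799]), array([257.5616085 ,  78.41337682])]
257 [93 94 95 96 97 98 99]
[406, 639, 661, 661, 660, 659, 659, 657, 658, 659, 660, 655, 623, 540, 643, 654, 654, 655, 651, 625, 545, 563, 554, 554, 548, 542, 485, 277, 200, 218, 212, 220]
scene {'position': [214.1, 217.2], 'conf': 0.74}
side {'position': [300.4, 161.6], 'conf': 0.54}
side {'position': [185.3, 209.5], 'conf': 0.2}
```

{"op": "step_arm", "data": {
  "deltas": [
    {"dp": [0,0,-0.5],"delta_rot": [0,0,0],"hand": 0.1},
    {"dp": [0,0,-1.1],"delta_rot": [0,0,0],"hand": 0.1},
    {"dp": [0,0,-1.45],"delta_rot": [0,0,0],"hand": 0.1},
    {"dp": [0,0,-1.5],"delta_rot": [0,0,0],"hand": 0.1},
    {"dp": [0,0,-1.5],"delta_rot": [0,0,0],"hand": 0.1}
  ]
}}

```text
t: 24.82
ee_pos: [0.5134, -0.0398, 0.1362]
eef_rot: [[0.001, 0.999, 0.043], [-0.0, 0.043, -0.999], [-1.0, 0.001, 0.0]]
force: [0.2, -0.0, 0.2]
width: 0.0425
```

{"op": "step_arm", "data": {
  "deltas": [
    {"dp": [0,0,0],"delta_rot": [0,0,0],"hand": 1},
    {"dp": [0,0,0],"delta_rot": [0,0,0],"hand": 1},
    {"dp": [0,0,0],"delta_rot": [0,0,0],"hand": 1},
    {"dp": [0,0,0],"delta_rot": [0,0,0],"hand": 1},
    {"dp": [0,0,0],"delta_rot": [0,0,0],"hand": 1}
  ]
}}

```text
t: 25.45
ee_pos: [0.5133, -0.0396, 0.1359]
eef_rot: [[0.001, 0.999, 0.044], [-0.0, 0.044, -0.999], [-1.0, 0.001, 0.0]]
force: [0.5, 0.2, 2.3]
width: 0.019
```

```bash
cat > gap.py <<'E'
from h import *; from fx import *
def gap(n):
    s=get_state(); c=cam('wrist'); im=c['image']; cv2.imwrite(f'pics/{n}.png',im)
    h=cv2.cvtColor(im,cv2.COLOR_BGR2HSV); x=int(round(proj(c,[.5154-.0011-.0048,.054,.064])[0][0]))
    v=im[:,x-3:x+4].astype(float).sum(2).mean(1); S=h[:,x-3:x+4,1].astype(float).mean(1)
    Y=np.nonzero((h[:200,x,0]>15)&(h[:200,x,0]<32)&(S[:200]>120))[0]; y0=Y.min()
    # disc edge: saturation crossing 100 ; collar edge: brightness dip before it
    seg=S[y0-4:y0+2]; i=np.nonzero(seg>=110)[0][0]; e=y0-4+i-(seg[i]-110)/(seg[i]-seg[i-1])
    a=int(e)-1-np.nonzero(np.diff(v[int(e)-22:int(e)])[::-1]<-60)[0]; k=a.min()
    d=F(onz(c,(x,e),.064))[1]
    print(s['t'],'tcp',F(s['ee_pos']).round(2),s['ee_pos'][2].round(4),'w',round(s['width'],4),'F',np.round(s['force'],1),'disc back y',round(d,2),'w6 ref 108.3 ->comp',round(d-108.3,2)); print('col',x,'e',round(e,2),v[int(e)-14:int(e)+4].round().tolist())
E
python3 - <<'E'
from gap import *; gap('w13')
E
```

```text
25.45 tcp [-1.36 16.62] 0.1359 w 0.019 F [0.5 0.2 2.3] disc back y 111.28 w6 ref 108.3 ->comp 2.98
col 254 e 83.8 [645.0, 646.0, 645.0, 646.0, 640.0, 586.0, 424.0, 596.0, 615.0, 616.0, 616.0, 613.0, 614.0, 614.0, 599.0, 546.0, 561.0, 568.0]
```

{"op": "step_arm", "data": {
  "deltas": [
    {"dp": [0,0.02,0],"delta_rot": [0,0,0],"hand": 1},
    {"dp": [-0.001,0.04,0],"delta_rot": [0,0,0],"hand": 1},
    {"dp": [-0.002,0.06,0],"delta_rot": [0,0,0],"hand": 1},
    {"dp": [-0.003,0.08,0],"delta_rot": [0,0,0],"hand": 1},
    {"dp": [-0.003,0.08,0],"delta_rot": [0,0,0],"hand": 1}
  ]
}}

```text
t: 26.12
ee_pos: [0.5133, -0.038, 0.1359]
eef_rot: [[0.001, 0.999, 0.044], [-0.004, 0.044, -0.999], [-1.0, 0.001, 0.004]]
force: [0.8, -8.4, 1.0]
width: 0.0194
```

```bash
python3 - <<'E'
from gap import *; gap('w14')
E
```

```text
26.125 tcp [-1.33 18.2 ] 0.1359 w 0.0194 F [ 0.8 -8.4  1. ] disc back y 112.42 w6 ref 108.3 ->comp 4.12
col 254 e 84.11 [648.0, 647.0, 647.0, 648.0, 648.0, 645.0, 622.0, 507.0, 425.0, 597.0, 614.0, 617.0, 614.0, 596.0, 541.0, 560.0, 571.0, 569.0]
```

{"op": "step_arm", "data": {
  "deltas": [
    {"dp": [0,0.017,0],"delta_rot": [0,0,0],"hand": 1},
    {"dp": [-0.001,0.034,0],"delta_rot": [0,0,0],"hand": 1},
    {"dp": [-0.001,0.034,0],"delta_rot": [0,0,0],"hand": 1}
  ]
}}

```text
t: 26.55
ee_pos: [0.5132, -0.0368, 0.1359]
eef_rot: [[0.001, 0.999, 0.044], [-0.005, 0.044, -0.999], [-1.0, 0.001, 0.005]]
force: [0.6, -9.1, 1.0]
width: 0.0194
```

```bash
python3 - <<'E'
from gap import *; gap('w15')
E
```

```text
26.55 tcp [-1.31 19.35] 0.1359 w 0.0194 F [ 0.6 -9.1  1. ] disc back y 113.52 w6 ref 108.3 ->comp 5.22
col 254 e 84.15 [648.0, 648.0, 648.0, 648.0, 647.0, 648.0, 647.0, 647.0, 644.0, 588.0, 429.0, 598.0, 614.0, 588.0, 519.0, 557.0, 570.0, 570.0]
```

{"op": "step_arm", "data": {
  "deltas": [
    {"dp": [0,-0.008,0],"delta_rot": [0,0,0],"hand": 1},
    {"dp": [0,-0.016,0],"delta_rot": [0,0,0],"hand": 1},
    {"dp": [0,-0.02,0],"delta_rot": [0,0,0],"hand": 1}
  ]
}}

```text
t: 26.98
ee_pos: [0.5132, -0.037, 0.1359]
eef_rot: [[0.001, 0.999, 0.044], [-0.003, 0.044, -0.999], [-1.0, 0.001, 0.003]]
force: [1.2, -6.5, 2.0]
width: 0.0191
```

```bash
python3 - <<'E'
from gap import *; gap('w16')
E
```

```text
26.975 tcp [-1.35 19.14] 0.1359 w 0.0191 F [ 1.2 -6.5  2. ] disc back y 113.48 w6 ref 108.3 ->comp 5.18
col 254 e 84.1 [649.0, 648.0, 647.0, 647.0, 647.0, 648.0, 648.0, 648.0, 644.0, 589.0, 429.0, 598.0, 615.0, 597.0, 549.0, 562.0, 571.0, 568.0]
```

Fy fell 2.6 N for 0.8 mm of back-off, bolt unmoved. Back off further before opening.

{"op": "step_arm", "data": {
  "deltas": [
    {"dp": [0,-0.015,0],"delta_rot": [0,0,0],"hand": 1},
    {"dp": [0,-0.03,0],"delta_rot": [0,0,0],"hand": 1},
    {"dp": [0,-0.04,0],"delta_rot": [0,0,0],"hand": 1},
    {"dp": [0,-0.04,0],"delta_rot": [0,0,0],"hand": 1}
  ]
}}

```text
t: 27.52
ee_pos: [0.5132, -0.0373, 0.1359]
eef_rot: [[0.001, 0.999, 0.044], [-0.0, 0.044, -0.999], [-1.0, 0.001, 0.0]]
force: [3.3, -1.4, 3.4]
width: 0.0194
```

```bash
python3 - <<'E'
from gap import *; gap('w17')
E
```

```text
27.525 tcp [-1.36 18.87] 0.1359 w 0.0194 F [ 3.3 -1.4  3.4] disc back y 113.53 w6 ref 108.3 ->comp 5.23
col 254 e 83.8 [647.0, 646.0, 647.0, 646.0, 645.0, 646.0, 646.0, 646.0, 644.0, 621.0, 507.0, 423.0, 598.0, 614.0, 593.0, 527.0, 560.0, 568.0]
```

{"op": "step_arm", "data": {
  "deltas": [
    {"dp": [0,0,0],"delta_rot": [0,0,0],"hand": 0.1},
    {"dp": [0,0,0],"delta_rot": [0,0,0],"hand": 0.1},
    {"dp": [0,0,0],"delta_rot": [0,0,0],"hand": 0.1},
    {"dp": [0,0,0],"delta_rot": [0,0,0],"hand": 0.1}
  ]
}}

```text
t: 28.08
ee_pos: [0.5124, -0.0372, 0.1351]
eef_rot: [[-0.001, 0.999, 0.044], [0.0, 0.044, -0.999], [-1.0, -0.001, -0.0]]
force: [-0.3, 1.2, -0.4]
width: 0.0421
```

```bash
python3 - <<'E'
from gap import *; gap('w18')
E
```

```text
28.075 tcp [-2.19 19.05] 0.1351 w 0.0421 F [-0.3  1.2 -0.4] disc back y 113.4 w6 ref 108.3 ->comp 5.1
col 256 e 84.47 [668.0, 669.0, 669.0, 667.0, 667.0, 668.0, 667.0, 668.0, 664.0, 612.0, 444.0, 618.0, 637.0, 621.0, 579.0, 574.0, 581.0, 581.0]
```

{"op": "step_arm", "data": {
  "deltas": [
    {"dp": [0,0,0.5],"delta_rot": [0,0,0],"hand": 0.1},
    {"dp": [0,0,1.5],"delta_rot": [0,0,0],"hand": 0.1},
    {"dp": [0,-0.2,2.6],"delta_rot": [0,0,0],"hand": 0.2},
    {"dp": [-0.6,-1.2,2.8],"delta_rot": [0,0,0],"hand": 0.2},
    {"dp": [-1.37,-2.4,2.8],"delta_rot": [0,0,0],"hand": 0.2},
    {"dp": [-1.37,-2.56,2.6],"delta_rot": [0,0,0],"hand": 0.2},
    {"dp": [-1.37,-2.56,1.7],"delta_rot": [0,0,0],"hand": 0.2},
    {"dp": [-1.37,-2.56,1.0],"delta_rot": [0,0,0],"hand": 0.2},
    {"dp": [-1.37,-2.56,0.72],"delta_rot": [0,0,0],"hand": 0.2},
    {"dp": [-1.37,-2.56,0.72],"delta_rot": [0,0,0],"hand": 0.2},
    {"dp": [-1.37,-2.56,0.72],"delta_rot": [0,0,0],"hand": 0.2}
  ]
}}

```text
t: 29.5
ee_pos: [0.4587, -0.1399, 0.1654]
eef_rot: [[0.002, 0.999, 0.044], [-0.001, 0.044, -0.999], [-1.0, 0.002, 0.001]]
force: [0.5, -0.2, 0.3]
width: 0.0377
```

```bash
python3 - <<'E'
from h import *
s=get_state(); print(s['t'],s['ee_pos'],s['width'],s['force'])
c=cam('wrist'); cv2.imwrite('pics/w19.png',c['image'])
h=cv2.cvtColor(c['image'],cv2.COLOR_BGR2HSV); r=cv2.inRange(h,(0,170,60),(8,255,255))
n,l,st,ce=cv2.connectedComponentsWithStats(r); print([ (st[i].tolist(),ce[i].round(1).tolist()) for i in range(1,n) if st[i,4]>60])
X,Y,A=.5142,-.0538,.0441; Rm=np.array([[np.cos(A),-np.sin(A)],[np.sin(A),np.cos(A)]])
for q in (0,.065,.13): print(proj(c,[[*(Rm@np.array([.05-.11*np.cos(q),yy])+[X,Y]),.078+.11*np.sin(q)] for yy in (-.061,-.083)]).round(1).tolist())
E
```

```text
29.5 [ 0.45872906 -0.13989603  0.16538595] 0.037721506146121526 [ 0.52272162 -0.24647128  0.28907411]
[([240, 186, 25, 107, 1961], [252.3, 242.3])]
[[252.2, 211.7], [252.2, 244.5]]
[[252.6, 215.8], [252.6, 249.7]]
[[253.8, 220.3], [253.8, 255.4]]
```

{"op": "step_arm", "data": {
  "deltas": [
    {"dp": [0,0,-0.03],"delta_rot": [0,0,0],"hand": 1},
    {"dp": [0,0,-0.04],"delta_rot": [0,0,0],"hand": 1},
    {"dp": [0,0,-0.04],"delta_rot": [0,0,0],"hand": 1},
    {"dp": [0,0,-0.04],"delta_rot": [0,0,0],"hand": 1},
    {"dp": [0,0,-0.04],"delta_rot": [0,0,0],"hand": 1},
    {"dp": [0,0,-0.04],"delta_rot": [0,0,0],"hand": 1}
  ]
}}

```text
t: 30.3
ee_pos: [0.4581, -0.1398, 0.1628]
eef_rot: [[0.001, 0.999, 0.044], [-0.0, 0.044, -0.999], [-1.0, 0.001, 0.0]]
force: [1.9, 0.9, 0.5]
width: 0.0112
```

{"op": "step_arm", "data": {
  "deltas": [
    {"dp": [0,0,-0.02],"delta_rot": [0,0,0],"hand": 1},
    {"dp": [0,0,-0.04],"delta_rot": [0,0,0],"hand": 1}
  ]
}}

```text
t: 30.55
ee_pos: [0.4581, -0.1398, 0.1613]
eef_rot: [[0.0, 0.999, 0.044], [-0.0, 0.044, -0.999], [-1.0, 0.0, 0.0]]
force: [0.7, 1.2, 3.6]
width: 0.0109
```

{"op": "step_arm", "data": {
  "deltas": [
    {"dp": [0,0,-0.02],"delta_rot": [0,0,0],"hand": 1},
    {"dp": [0,0,-0.04],"delta_rot": [0,0,0],"hand": 1}
  ]
}}

```text
t: 30.8
ee_pos: [0.4579, -0.1398, 0.1596]
eef_rot: [[-0.0, 0.999, 0.044], [-0.0, 0.044, -0.999], [-1.0, -0.0, 0.0]]
force: [-0.5, 1.2, 3.4]
width: 0.0107
```

{"op": "step_arm", "data": {
  "deltas": [
    {"dp": [-0.005,0,-0.02],"delta_rot": [0,0,0],"hand": 1},
    {"dp": [-0.01,0,-0.04],"delta_rot": [0,0,0],"hand": 1}
  ]
}}

```text
t: 31.05
ee_pos: [0.4578, -0.1398, 0.1582]
eef_rot: [[0.001, 0.999, 0.044], [-0.0, 0.044, -0.999], [-1.0, 0.001, 0.0]]
force: [0.7, 1.1, 4.8]
width: 0.0107
```

{"op": "step_arm", "data": {
  "deltas": [
    {"dp": [-0.005,0,-0.02],"delta_rot": [0,0,0],"hand": 1},
    {"dp": [-0.01,0,-0.04],"delta_rot": [0,0,0],"hand": 1},
    {"dp": [-0.01,0,-0.04],"delta_rot": [0,0,0],"hand": 1}
  ]
}}

```text
t: 31.42
ee_pos: [0.4576, -0.1398, 0.1565]
eef_rot: [[0.002, 0.999, 0.043], [-0.0, 0.043, -0.999], [-1.0, 0.002, 0.0]]
force: [3.4, 1.8, 3.6]
width: 0.011
```

{"op": "step_arm", "data": {
  "deltas": [
    {"dp": [-0.01,0,-0.02],"delta_rot": [0,0,0],"hand": 1},
    {"dp": [-0.01,0,-0.03],"delta_rot": [0,0,0],"hand": 1},
    {"dp": [-0.01,0,-0.03],"delta_rot": [0,0,0],"hand": 1}
  ]
}}

```text
t: 31.8
ee_pos: [0.4575, -0.1399, 0.1556]
eef_rot: [[0.003, 0.999, 0.043], [-0.0, 0.043, -0.999], [-1.0, 0.003, 0.0]]
force: [4.5, 2.8, 4.0]
width: 0.0109
```

{"op": "step_arm", "data": {
  "deltas": [
    {"dp": [0,0,0.01],"delta_rot": [0,0,0],"hand": 1},
    {"dp": [0,0,0.015],"delta_rot": [0,0,0],"hand": 1},
    {"dp": [0,0,0.015],"delta_rot": [0,0,0],"hand": 1}
  ]
}}

```text
t: 32.17
ee_pos: [0.4575, -0.1398, 0.1559]
eef_rot: [[0.003, 0.999, 0.043], [-0.0, 0.043, -0.999], [-1.0, 0.003, 0.0]]
force: [6.5, 1.7, 2.0]
width: 0.0108
```

{"op": "step_arm", "data": {
  "deltas": [
    {"dp": [0,0,0],"delta_rot": [0,0,0],"hand": 0.3},
    {"dp": [0,0,0],"delta_rot": [0,0,0],"hand": 0.3},
    {"dp": [0,0,0],"delta_rot": [0,0,0],"hand": 0.3},
    {"dp": [0,0,0],"delta_rot": [0,0,0],"hand": 0.3}
  ]
}}

```text
t: 32.67
ee_pos: [0.4563, -0.1397, 0.1553]
eef_rot: [[-0.001, 0.999, 0.044], [0.0, 0.044, -0.999], [-1.0, -0.001, -0.0]]
force: [0.2, -0.5, -0.3]
width: 0.0325
```

```bash
python3 - <<'E'
from h import *
s=get_state(); print(s['t'],s['ee_pos'],s['width'],s['force'])
for f in (None,'pics/w19.png'):
    if f is None: c=cam('wrist'); im=c['image']; cv2.imwrite('pics/w20.png',im)
    else: im=cv2.imread(f)
    h=cv2.cvtColor(im,cv2.COLOR_BGR2HSV); r=cv2.inRange(h,(0,170,60),(8,255,255))
    n,l,st,ce=cv2.connectedComponentsWithStats(r); print([ (st[i].tolist(),ce[i].round(1).tolist()) for i in range(1,n) if st[i,4]>60], [int((r[y]>0).sum()) for y in (200,220,240,260)])
E
```

```text
32.675 [ 0.45633258 -0.13967685  0.15530925] 0.03247273079037803 [ 0.16255549 -0.45561868 -0.26427328]
[([243, 189, 26, 108, 2061], [255.8, 245.1])] [15, 21, 20, 19]
[([240, 186, 25, 107, 1961], [252.3, 242.3])] [14, 20, 19, 19]
```

{"op": "step_arm", "data": {
  "deltas": [
    {"dp": [0,0,0.4],"delta_rot": [0,0,0],"hand": 0.3},
    {"dp": [0,0,1.4],"delta_rot": [0,0,0],"hand": 0.2},
    {"dp": [0,0,2.4],"delta_rot": [0,0,0],"hand": 0.2},
    {"dp": [0.5,1.0,2.6],"delta_rot": [0,0,0],"hand": 0.1},
    {"dp": [1.2,2.3,2.6],"delta_rot": [0,0,0],"hand": 0.1},
    {"dp": [1.44,2.6,1.6],"delta_rot": [0,0,0],"hand": 0.1},
    {"dp": [1.44,2.6,0.6],"delta_rot": [0,0,0],"hand": 0.1},
    {"dp": [1.44,2.6,0.4],"delta_rot": [0,0,0],"hand": 0.1},
    {"dp": [1.44,2.6,0.4],"delta_rot": [0,0,0],"hand": 0.1}
  ]
}}

```text
t: 33.85
ee_pos: [0.5147, -0.0361, 0.1727]
eef_rot: [[0.001, 0.999, 0.043], [-0.0, 0.043, -0.999], [-1.0, 0.001, 0.0]]
force: [0.5, -0.0, -0.3]
width: 0.0419
```

```bash
python3 - <<'E'
from gap import *
gap('w21')
X,Y,A=.5142,-.0538,.0441; Rm=np.array([[np.cos(A),-np.sin(A)],[np.sin(A),np.cos(A)]])
P=lambda q,yy:[*(Rm@np.array([.05-.11*np.cos(q),yy])+[X,Y]),.078+.11*np.sin(q)]
for n in ('side','scene'):
    c=cam(n); im=c['image']; cv2.imwrite(f'pics/{n}21.png',im)
    h=cv2.cvtColor(im,cv2.COLOR_BGR2HSV); r=cv2.inRange(h,(0,150,60),(8,255,255))|cv2.inRange(h,(174,150,60),(180,255,255))
    k,l,st,ce=cv2.connectedComponentsWithStats(r); print(n,[(st[i].tolist(),ce[i].round(1).tolist()) for i in range(1,k) if st[i,4]>15])
    for q in (-.04,0,.06,.1): print(q,proj(c,[P(q,y) for y in (-.061,-.083,-.105)]).round(1).tolist())
# heights from wrist: same grip-end pixel in w19 (z ref) and w20
E
```

```text
33.85 tcp [ 0.18 20.05] 0.1727 w 0.0419 F [ 0.5 -0.  -0.3] disc back y 113.44 w6 ref 108.3 ->comp 5.14
col 251 e 90.73 [632.0, 632.0, 632.0, 631.0, 632.0, 633.0, 632.0, 632.0, 631.0, 627.0, 576.0, 424.0, 577.0, 597.0, 581.0, 525.0, 560.0, 565.0]
side [([196, 157, 25, 8, 127], [207.9, 160.2]), ([298, 160, 7, 10, 31], [301.1, 164.4]), ([95, 363, 10, 10, 73], [99.8, 367.6])]
-0.04 [[299.5, 169.6], [301.2, 166.0], [302.9, 162.5]]
0 [[299.5, 168.3], [301.3, 164.8], [303.0, 161.3]]
0.06 [[299.5, 166.5], [301.3, 162.9], [303.0, 159.4]]
0.1 [[299.5, 165.2], [301.2, 161.7], [303.0, 158.2]]
scene [([209, 209, 13, 14, 48], [214.9, 215.5]), ([277, 283, 27, 20, 196], [290.1, 292.3])]
-0.04 [[218.2, 214.1], [214.2, 218.5], [210.2, 223.0]]
0 [[218.1, 213.4], [214.1, 217.8], [210.1, 222.3]]
0.06 [[218.0, 212.4], [214.0, 216.8], [210.0, 221.3]]
0.1 [[218.0, 211.7], [214.0, 216.2], [209.9, 220.7]]
```

```bash
python3 - <<'E'
from h import *
c=cam('wrist'); s=get_state(); T=np.array(s['eef_rot']); o=-c['R'].T@c['t']; rel=T.T@(o-s['ee_pos']); RC=c['R']@T
def mk(pos):
    A=.0441; T=np.array([[0,np.cos(A),np.sin(A)],[0,np.sin(A),-np.cos(A)],[-1,0,0]]); R=RC@T.T; p=np.array(pos)+T@rel
    return dict(c,R=R,t=-R@p,rvec=cv2.Rodrigues(R)[0],tvec=-R@p)
c19=mk([.4587,-.1399,.1654]); c20=mk([.4563,-.1397,.1553])
def rows(f):
    im=cv2.imread(f); b,g,r=[im[:,:,i].astype(float) for i in range(3)]; m=(r-np.maximum(b,g)); w=m.clip(0); 
    col=slice(244,262); p=m[:,col].mean(1); th=p[200:280].max()*.3; Y=np.nonzero(p>th)[0]; Y=Y[(Y>150)&(Y<310)]
    a,z=Y.min(),Y.max(); sub=lambda i,j:(i+(th-p[i])/(p[j]-p[i])*(j-i)); return sub(a-1,a),sub(z+1,z)
r19,r20=rows('pics/w19.png'),rows('pics/w20.png'); print(r19,r20)
for z19 in (.083,.085,.087):
    tip=[onz(c19,(252.3,r),z19) for r in r19]
    for z20 in (.074,.076,.078,.08,.082,.084):
        e=[proj(c20,[.4565,t[1],z20])[0][1]-r for t,r in zip(tip,r20)]; print(z19,z20,np.round(e,1))
cam('side')
for d in landmark_of('strap_grip','side')[:1]: print(d)
for d in landmark_of('strap','side')[:1]+landmark_of('pad','side')[:1]: print(d)
E
```

```text
(np.float64(185.06844827586207), np.float64(292.7786374133949)) (np.float64(187.1878787878788), np.float64(297.01064220183486))
0.083 0.074 [-1.1 -3. ]
0.083 0.076 [-0.2 -1. ]
0.083 0.078 [0.7 0.9]
0.083 0.08 [1.7 2.9]
0.083 0.082 [2.6 4.9]
0.083 0.084 [3.6 7. ]
0.085 0.074 [-2.  -4.8]
0.085 0.076 [-1.1 -2.9]
0.085 0.078 [-0.2 -1. ]
0.085 0.08 [0.8 1. ]
0.085 0.082 [1.7 3. ]
0.085 0.084 [2.7 5. ]
0.087 0.074 [-2.9 -6.7]
0.087 0.076 [-2.  -4.8]
0.087 0.078 [-1.1 -2.9]
0.087 0.08 [-0.2 -1. ]
0.087 0.082 [0.8 1. ]
0.087 0.084 [1.8 3.1]
{'position': [302.1, 163.3], 'conf': 0.73}Traceback (most recent call last):
  File "<stdin>", line 18, in <module>
ValueError: it knows: bolt, bolt_silver, bolt_tip, fixture, gauge_block, nut, pad, paint_marker, probe, probe_near, ratchet, socket, strap_grip, strap_hinge, vees
```

{"op": "step_arm", "data": {
  "deltas": [
    {"dp": [0,0,1.0],"delta_rot": [0,0,0],"hand": 0.1},
    {"dp": [-0.2,-0.4,1.9],"delta_rot": [0,0,0],"hand": 0.2},
    {"dp": [-0.9,-1.6,1.9],"delta_rot": [0,0,0],"hand": 0.2},
    {"dp": [-1.44,-2.59,1.7],"delta_rot": [0,0,0],"hand": 0.2},
    {"dp": [-1.44,-2.59,0.8],"delta_rot": [0,0,0],"hand": 0.2},
    {"dp": [-1.44,-2.59,0.0],"delta_rot": [0,0,0],"hand": 0.2},
    {"dp": [-1.44,-2.59,-0.4],"delta_rot": [0,0,0],"hand": 0.2},
    {"dp": [-1.44,-2.59,-0.4],"delta_rot": [0,0,0],"hand": 1},
    {"dp": [-1.44,-2.59,-0.4],"delta_rot": [0,0,0],"hand": 1},
    {"dp": [-1.44,-2.59,-0.4],"delta_rot": [0,0,0],"hand": 1},
    {"dp": [-1.44,-2.59,-0.4],"delta_rot": [0,0,0],"hand": 1},
    {"dp": [-1.44,-2.59,-0.4],"delta_rot": [0,0,0],"hand": 1}
  ]
}}

```text
t: 35.65
ee_pos: [0.4576, -0.1397, 0.1568]
eef_rot: [[0.002, 0.999, 0.044], [-0.001, 0.044, -0.999], [-1.0, 0.002, 0.001]]
force: [1.3, 0.7, 3.5]
width: 0.011
```

{"op": "step_arm", "data": {
  "deltas": [
    {"dp": [0,0,-0.02],"delta_rot": [0,0,0],"hand": 1},
    {"dp": [0,0,-0.03],"delta_rot": [0,0,0],"hand": 1}
  ]
}}

```text
t: 35.9
ee_pos: [0.4575, -0.1397, 0.1552]
eef_rot: [[0.002, 0.999, 0.043], [-0.001, 0.043, -0.999], [-1.0, 0.002, 0.001]]
force: [3.1, 0.6, 5.1]
width: 0.0113
```

{"op": "step_arm", "data": {
  "deltas": [
    {"dp": [0,0,-0.02],"delta_rot": [0,0,0],"hand": 1},
    {"dp": [0,0,-0.03],"delta_rot": [0,0,0],"hand": 1},
    {"dp": [0,0,-0.03],"delta_rot": [0,0,0],"hand": 1}
  ]
}}

```text
t: 36.28
ee_pos: [0.4575, -0.1397, 0.1539]
eef_rot: [[0.002, 0.999, 0.043], [-0.001, 0.043, -0.999], [-1.0, 0.002, 0.001]]
force: [3.2, 0.3, 4.4]
width: 0.0114
```

{"op": "step_arm", "data": {
  "deltas": [
    {"dp": [0,0,0],"delta_rot": [0,0,0],"hand": 0.3},
    {"dp": [0,0,0],"delta_rot": [0,0,0],"hand": 0.3},
    {"dp": [0,0,0],"delta_rot": [0,0,0],"hand": 0.3},
    {"dp": [0,0,0],"delta_rot": [0,0,0],"hand": 0.2},
    {"dp": [0,0,0],"delta_rot": [0,0,0],"hand": 0.2}
  ]
}}

```text
t: 36.9
ee_pos: [0.4566, -0.1393, 0.1531]
eef_rot: [[-0.0, 0.999, 0.044], [0.0, 0.044, -0.999], [-1.0, -0.0, -0.0]]
force: [-0.9, -0.6, -0.6]
width: 0.0378
```

```bash
python3 - <<'E'
from h import *
s=get_state(); print(s['t'],s['ee_pos'],s['width'],s['force'])
c=cam('wrist'); cv2.imwrite('pics/w22.png',c['image'])
T=np.array(s['eef_rot']); o=-c['R'].T@c['t']; rel=T.T@(o-s['ee_pos']); RC=c['R']@T
def mk(pos):
    A=.0441; T=np.array([[0,np.cos(A),np.sin(A)],[0,np.sin(A),-np.cos(A)],[-1,0,0]]); R=RC@T.T; p=np.array(pos)+T@rel
    return dict(c,R=R,t=-R@p,rvec=cv2.Rodrigues(R)[0],tvec=-R@p)
def rows(im):
    b,g,r=[im[:,:,i].astype(float) for i in range(3)]; m=(r-np.maximum(b,g))
    p=m[:,244:262].mean(1); th=p[200:280].max()*.3; Y=np.nonzero(p>th)[0]; Y=Y[(Y>150)&(Y<320)]
    a,z=Y.min(),Y.max(); sub=lambda i,j:(i+(th-p[i])/(p[j]-p[i])*(j-i)); return sub(a-1,a),sub(z+1,z)
c19=mk([.4587,-.1399,.1654]); r19=rows(cv2.imread('pics/w19.png')); r=rows(c['image']); print(r)
tip=[onz(c19,(252.3,q),.085) for q in r19]
for z in np.arange(.072,.083,.002): print(z.round(4),[round(proj(c,[.4565,t[1],z])[0][1]-q,1) for t,q in zip(tip,r)])
E
```

```text
36.9 [ 0.45658232 -0.13930047  0.15313775] 0.03782146215664355 [-0.92928463 -0.64112521 -0.64792968]
(np.float64(188.13796033994333), np.float64(298.43700384122917))
0.072 [np.float64(-2.2), np.float64(-5.5)]
0.074 [np.float64(-1.3), np.float64(-3.6)]
0.076 [np.float64(-0.4), np.float64(-1.7)]
0.078 [np.float64(0.6), np.float64(0.3)]
0.08 [np.float64(1.6), np.float64(2.3)]
0.082 [np.float64(2.5), np.float64(4.4)]
```

{"op": "step_arm", "data": {
  "deltas": [
    {"dp": [0,0,0.4],"delta_rot": [0,0,0],"hand": 0.2},
    {"dp": [0,0,1.4],"delta_rot": [0,0,0],"hand": 0.2},
    {"dp": [0,0,2.4],"delta_rot": [0,0,0],"hand": 0.2},
    {"dp": [0.5,1.0,2.8],"delta_rot": [0,0,0],"hand": 0.1},
    {"dp": [1.2,2.3,2.6],"delta_rot": [0,0,0],"hand": 0.1},
    {"dp": [1.42,2.58,1.9],"delta_rot": [0,0,0],"hand": 0.1},
    {"dp": [1.42,2.58,1.0],"delta_rot": [0,0,0],"hand": 0.1},
    {"dp": [1.42,2.58,0.8],"delta_rot": [0,0,0],"hand": 0.1},
    {"dp": [1.42,2.58,0.8],"delta_rot": [0,0,0],"hand": 0.1}
  ]
}}

```text
t: 38.08
ee_pos: [0.5137, -0.0364, 0.1861]
eef_rot: [[0.0, 0.999, 0.043], [-0.0, 0.043, -0.999], [-1.0, 0.0, 0.0]]
force: [-0.2, -0.0, 0.4]
width: 0.042
```

```bash
python3 - <<'E'
from gap import *
gap('w23')
c=cam('side'); print([ (d['position'],d['conf']) for d in landmark_of('strap_grip','side')[:1]])
E
```

```text
38.075 tcp [-0.78 19.76] 0.1861 w 0.042 F [-0.2 -0.   0.4] disc back y 113.33 w6 ref 108.3 ->comp 5.03
col 253 e 91.57 [608.0, 609.0, 608.0, 608.0, 608.0, 608.0, 608.0, 607.0, 604.0, 579.0, 479.0, 409.0, 553.0, 571.0, 568.0, 534.0, 554.0, 550.0]
[([301.5, 164.9], 0.61)]
```

{"op": "step_arm", "data": {
  "deltas": [
    {"dp": [0,0,0.8],"delta_rot": [0,0,0],"hand": 0.1},
    {"dp": [0,0,2.0],"delta_rot": [0,0,0],"hand": 0.1},
    {"dp": [0,0,3.0],"delta_rot": [0,0,0],"hand": 0.1},
    {"dp": [0,0,3.0],"delta_rot": [0,0,0],"hand": 0.1},
    {"dp": [0,0,3.0],"delta_rot": [0,0,0],"hand": 0.1}
  ]
}}

```text
t: 38.85
ee_pos: [0.5133, -0.0362, 0.3052]
eef_rot: [[-0.0, 0.999, 0.043], [0.0, 0.043, -0.999], [-1.0, -0.0, -0.0]]
force: [0.2, 0.5, -0.4]
width: 0.0421
```

```bash
python3 -c "
from bench import order; print(order.hand_in())"
```

```text
the job is handed in; nothing more can be done
None
```

The blued bolt lies in the V-blocks with the probe pushed in about 5 mm and the strap pressed down. I handed the job in at about 39 s with the arm clear of everything.

**One departure from the order:**
- My first push took the probe to about 5.0 mm, but when I let go the bolt sprang back to about 2.8 mm. Friction in the Vs alone held only about 2.8 N.
- So I swung the strap over and set its pad down lightly, at an estimated 3–4 N.
- I then pushed the bolt in again to 5.2 mm, let go, and checked that it stayed. Only after that did I press the pad firmly.
- After a first firm press I judged the pad force too close to the 6 N limit, so I regripped the strap and pressed about 1.5 mm further at the grip.

**Last checks:**
- **Probe:** the last picture showed 5.0 mm of travel, about 4.5 N. It was the same before and after the strap was pressed.
- **Strap:** the grip sits about 7.7 mm lower than at the light press and did not spring back when released. I put the pad at roughly 9 N, short of its end stop. That comes from hand height and a noisy 4–5 N at the grip, so it could be 1–2 N out.
- **Side camera:** its reading of the grip height agrees with a strap angle near 0, but only to about ±0.03 rad.
- **Not seen:** I had used all 12 picture views before the strap was swung, so the final state was checked by numbers only.

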